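# Turn a sharpening stone over and set it in its drip tray

## Task

The sharpening stone was left lying face down under its wooden board on the wooden block. Slide the board out over the block's front edge (the side towards the robot) until you can get under it, turn it over and gently lay it back on the block stone up and let go of it there; then take it by the stone, set it in the steel drip tray and push it back until its long side lies flush and square against the tray's tall back rail, stone still up. Leave the oil bottle, the tin and the knife where they are.

Things in the scene. Friction and masses are not known exactly. Their poses are not given: they have to be found in the camera images.
- stone_board: Grey stone (46 by 140 mm, 10 mm proud) fixed centrally on one face of a light wooden board (110 own x by 150 own y by 12 mm); one loose part, 0.2-0.4 kg. Origin: centre of the stone's outer face; own z from stone to board: up at the start (stone down), down once turned over. At the start own x points roughly away from the robot; it rests on the stone, the gap under the rim is too low for a finger.
- board_front (a point): Middle of the board's long edge that faces the robot at the start: (-55, 0, 16) mm in the frame of stone_board, at the board's mid-thickness. The board tips off if more than about half of it (55 mm) sticks out past the block.
- riser: Fixed wooden block, 200 (own x) by 260 (own y) by 120 mm high. Origin: centre of its underside, on the bench; own x points roughly away from the robot: the front face is x = -100 mm. The space in front of it is free. It may stand left or right, the tray on the other side.
- tray: Fixed steel tray on the bench, 200 mm along own y. Origin: centre of its underside; own x roughly away from the robot. Floor 3 mm thick. Rims 11 mm high, inner faces at x = -87.5 and y = +-95 mm. Back rail: flat bar 33 mm high, 12 thick, along y, its near face at x = +87.5 mm. With the board home, stone_board's origin is at x = 32.5, z = 25 mm here.
- oil: Bystander: amber glass oil bottle, 48 mm in diameter, 120 mm high, standing beyond the gap between block and tray. Origin: centre of its underside.
- tin: Bystander: low aluminium tin, 60 mm in diameter, 50 mm high, standing between the block and the tray, nearer the robot. Origin: centre of its underside.
- knife: Bystander: kitchen knife with a dark wooden handle, 245 mm long, lying flat on the bench at the far left. Origin: underside, near the joint of handle and blade; own x towards the tip.
Mind the look-alikes: they are no part of the job. There is more than one size of the stone_board; the one meant has the size given above.

How it is judged:
By the outcome, as a careful person would: the job done as asked, in the order asked, and still so for the second after the job is handed in, with the robot touching nothing.
It also fails if it takes over 72 s, if anything falls off the work surface, if the arm or the gripper's body presses on something with over 40 N, if the wrist force passes 120 N, or if a joint passes its speed limit or range.

## Robot

A 6-joint arm with a two-finger parallel gripper is mounted at the origin on the work surface. World frame = base frame: x ahead of the robot, y to its left, z up, the work surface at z = 0. Lengths are in m, angles in rad, forces in N, time in s.
With the tool pointing down it reaches from about 0.35 to 0.95 m from the base axis. Payload 17.4 kg.
Tool frame: the origin (TCP) lies on the centre line of the jaws, within the pads' length; the fingertips stand 25 mm ahead of it and the grasp point (between the pads) lies 6 mm ahead of it; z points along the fingers, y is the line along which they close (so a half turn about z gives the same grasp; the last joint's range is limited). The gripper opens to 93 mm and grips with 3 to 60 N. Pads are 15 mm wide; open, the fingers measure 128 mm over their backs; the gripper's body (75 mm by 188 mm) begins 65 mm behind the grasp point.
Start: joints at [1.126, 0.116, 1.442, -0, 1.584, -0.038], TCP at [0.267, 0.62, 0.244] pointing down, gripper open.
Joint ranges: [-2.83, 2.83], [-0.83, 2.19], [0.07, 2.5], [-1.14, 4.28], [0.01, 3], [-2.97, 2.97]. Speed limits (rad/s): [1.89, 1.89, 2.22, 3.14, 3.14, 3.14].

## Interface

Orientations are given as [roll, pitch, yaw] about the fixed x, y, z axes, in that order (R = Rz(yaw) Ry(pitch) Rx(roll)).
In Python, from plant import bot gives the robot as it stands.
- The arm moves only by the shell command python3 -m handwheel 'ROWS' [OPENING]. ROWS is JSON, a list of rows, each a list of 2 entries, a list of its own where there are three numbers: the shift along the tool's x, y, z each as a share of 0.4 m, from -1 to 1, then the turn, a rotation vector about the tool's x, y, z each as a share of pi/2 rad, from -1 to 1. In form: [[[x, y, z], [ax, ay, az]], ...]. A call has 1 to 20 rows; each row shifts and turns the commanded pose from where the row before left it, along the tool's axes as they then stand; what a row does not reach is not made up. A row lasts 1/8 s, in which the tool goes at most 62.5 mm and 10.7 degrees, less where a joint would pass 70% of its speed; a pose out of reach is approached as far as the arm can. A call with a number of a shift or a turn outside -1 to 1 is refused whole. A call with a gripper value outside its range is refused whole. OPENING is the opening, from 0 (shut) to 1 (fully open), set as the call begins (- or left out, the last holds). The fingers move at their own pace and stop on an object; the grip force is fixed at half the most. Time passes only in rows, so rows that do not move let the fingers close. It gives the time, the measured TCP pose, the force, the opening and the grip force at its end, in the units of the state.
- bot.read_state(): the state, without advancing time (a new reading comes with each control period).
- bot.snapshot(name): name is "scene" or "side" or "wrist"; returns a dict with "image" (384x512x3 uint8, red, green, blue), "range_z" (384x512 float32, m along the optical axis (not along the pixel's ray), 0 where there is no reading), "fx", "fy", "cx", "cy" (pixels), "cam_to_world" (4x4, takes a point from camera to world coordinates). Camera axes: x right, y down, z forward; pixel columns grow to the right and rows downward; lengths in m; the calibration is good to about 2 mm. A picture is of the moment at which its call begins.
- bot.sign_off(): hands the job in; it is judged then, once.
Trained networks look in the newest picture that a camera, given by its name, has taken for a name from the list of things; names that differ only in an ending like _2 or _b are one class to them, and where a whole thing is asked for, a point or a joint stands for the part that bears it (a point fixed in the world has none). Each returns a list of dicts, best first, with "conf" (0 to 1); they miss things now and then, are a little off and sometimes report something else, mostly with a low value. They report only what shows in the picture. A call takes as long as a camera call. They do not tell look-alikes from the thing itself.
- bot.cut_out(thing, camera): "region" (384x512 bool, what is visible of it).
- bot.landmark_of(thing, camera): "point" ([x, y, z] in m, in world coordinates, good to about 4 mm: a listed point, or the origin of a listed thing).
The state is a dict: "time_s": time; "qpos": joint angles; "joint_vel": joint speeds; "joint_efforts": joint torques, N m; "ee_pos": TCP position; "orientation": TCP orientation; "contact_force": force on the tool from outside, world axes, zero at the start; "torque": the same for the moment, N m; "gripper_width": finger opening in m; "gripper_force": force on a finger pad.
Only numpy, scipy, OpenCV 4.12 (cv2) and the standard library are available. Lean on these libraries where they do the work, as an engineer would, in place of code of your own. Each camera call takes 0.05 s, during which the arm holds its last target. There are 200 camera calls.

## Working session

There is one attempt and no reset: what is moved stays moved. The work goes in short steps, Python scripts to look and compute and a shell command to move; the robot and the scene stay as the last step left them, time stands still between calls to the robot, and variables do not carry over. Pictures are saved under pics/ and viewed, at most 10 in all, crops included, and the job is handed in when it is done.

```bash
ls; mkdir -p pics
cat > h.py <<'E'
import numpy as np, cv2
from scipy.spatial.transform import Rotation as Ro
from plant import bot
def pts(s, mask=None):
    z=s["range_z"]; v,u=np.nonzero((z>0) if mask is None else (mask&(z>0)))
    d=z[v,u]; P=np.c_[(u-s["cx"])*d/s["fx"],(v-s["cy"])*d/s["fy"],d]
    T=np.array(s["cam_to_world"]); return P@T[:3,:3].T+T[:3,3],u,v
def save(s,n): cv2.imwrite(n,s["image"][:,:,::-1])
E
python3 - <<'E'
from h import *
st=bot.read_state(); print(st["ee_pos"],st["orientation"],st["time_s"],st["gripper_width"])
ims=[]
for c in ["scene","side"]:
    s=bot.snapshot(c); ims.append(s["image"])
    print(c,np.round(s["cam_to_world"],3).tolist())
    for t in ["stone_board","board_front","riser","tray","oil","tin","knife"]:
        r=bot.landmark_of(t,c); print(t,[(np.round(x["point"],3).tolist(),round(x["conf"],2)) for x in r[:4]])
        if t in("stone_board","riser","tray"):
            for x in bot.cut_out(t,c)[:3]:
                P,u,v=pts(s,x["region"]); 
                if len(u)==0: continue
                zt=np.percentile(P[:,2],90); Q=P[abs(P[:,2]-zt)<.006]
                rc=cv2.minAreaRect((Q[:,:2]*1000).astype(np.float32)); print("  cut",x["conf"],len(u),u.mean(),v.mean(),"z",zt,rc)
cv2.imwrite("pics/a.png",cv2.resize(np.vstack(ims)[:,:,::-1],(400*1,600)))
cv2.imwrite("pics/scene.png",ims[0][:,:,::-1])
E
```

```text
pics
[0.26700491 0.61973265 0.24289054] [-3.14039758e+00 -5.01184365e-05  2.73481318e+00] 0.0 0.09304543744759895
scene [[-0.744, 0.544, -0.389, 0.896], [0.668, 0.611, -0.423, 0.545], [0.007, -0.575, -0.818, 0.977], [0.0, 0.0, 0.0, 1.0]]
stone_board [([0.405, 0.192, 0.0], 0.97), ([0.618, 0.203, 0.119], 0.81), ([0.211, 0.374, 0.001], 0.77)]
  cut 0.77 1042 291.7341650671785 217.0249520153551 z 0.01961033024025146 ((405.4560241699219, 194.23336791992188), (88.0707015991211, 117.19792175292969), 27.67029571533203)
  cut 0.77 2901 381.7066528783178 218.17683557394002 z 0.031304652067968286 ((212.69354248046875, 372.718994140625), (198.1285400390625, 145.3993377685547), 63.65095138549805)
  cut 0.74 2422 240.48389760528488 242.2927332782824 z 0.14397561016371627 ((615.669677734375, 204.3916015625), (110.8384780883789, 150.69500732421875), 14.23481559753418)
board_front [([0.369, 0.17, 0.014], 0.87), ([0.564, 0.194, 0.135], 0.83), ([0.277, 0.344, 0.017], 0.78)]
riser [([0.636, 0.171, -0.0], 0.58)]
  cut 0.6 6336 221.92013888888889 255.51499368686868 z 0.12177788788570298 ((636.695556640625
[... 1608 characters left out ...]
60430929439 ((638.6640625, 170.14993286132812), (203.2300567626953, 262.8022155761719), 4.866522312164307)
  cut 0.48 432 349.02314814814815 194.42361111111111 z 0.11144447270248829 ((773.9601440429688, -7.48936653137207), (10.55038070678711, 20.260408401489258), 42.08308029174805)
tray [([0.653, -0.206, 0.001], 0.7), ([0.56, 0.188, 0.135], 0.2), ([0.453, -0.009, -0.0], 0.18)]
  cut 0.78 5139 368.84043588246743 267.4948433547383 z 0.01774416388170019 ((655.964599609375, -208.02822875976562), (200.35003662109375, 191.03648376464844), 86.94730377197266)
oil [([0.776, -0.001, -0.001], 0.62)]
tin [([0.454, -0.013, 0.001], 0.8)]
knife [([0.49, 0.415, 0.001], 0.85), ([0.653, -0.208, 0.002], 0.53)]
```

Run:
```python
import cv2
a=cv2.imread("pics/scene.png"); cv2.imwrite("pics/c.png",cv2.resize(a[130:370,90:450],(800,533)))
```

```text
(no output)
```

View pics/c.png

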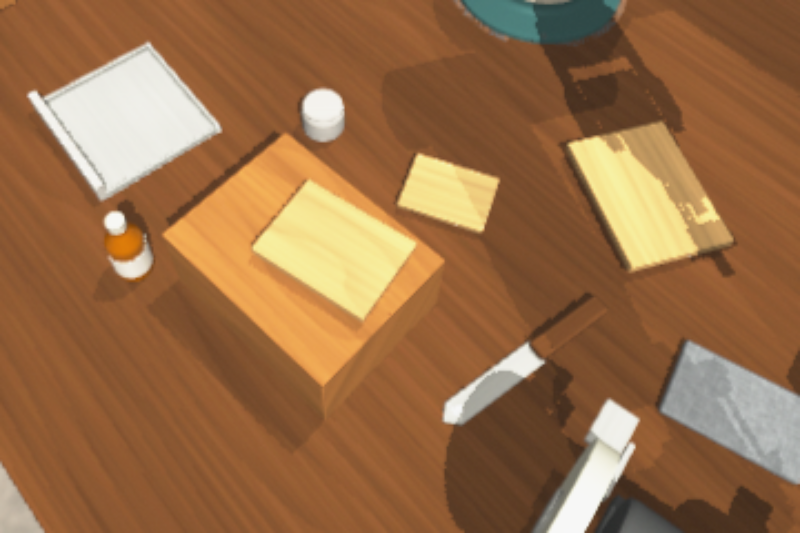

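The picture shows three boards. They are at scene px (240,242) on the block (111×151 mm), px (292,217) on the bench (88×117 mm) and px (382,218) on the bench (198×145 mm). The one on the block fits the 110×150 mm given, and the crop confirms it lies stone down. The tray is at px (146,184) with its rail on the far side. The tin and oil bottle stand between block and tray.

```bash
cat >> h.py <<'E'
import json,sys
def down(psi): return Ro.from_euler('xyz',[np.pi,0,psi])
def plan(p,R,n):
    st=bot.read_state(); R0=Ro.from_euler('xyz',st["orientation"])
    w=(R0.inv()*R).as_rotvec()/n; d=R0.inv().apply(np.array(p)-st["ee_pos"])
    S=sum(Ro.from_rotvec(w*k).as_matrix() for k in range(n)); s=np.linalg.solve(S,d)
    print(n,"rows of",np.round(s/.4,4).tolist(),np.round(w/(np.pi/2),4).tolist(), "mm",round(1000*np.linalg.norm(s),1),"deg",round(np.degrees(np.linalg.norm(w)),1))
def show():
    st=bot.read_state(); print("t",round(st["time_s"],2),"p",np.round(st["ee_pos"],4),"rpy",np.round(st["orientation"],3),"q",np.round(st["qpos"],3).tolist(),"F",np.round(st["contact_force"],1),"w",round(st["gripper_width"],4),st["gripper_force"])
    open("log.txt","a").write(json.dumps([list(map(float,st["qpos"])),list(map(float,st["ee_pos"])),list(map(float,st["orientation"]))])+"\n")
# riser frame
def riser(x,y,z,c=(.637,.172),a=np.radians(5)): return np.array([c[0]+x*np.cos(a)-y*np.sin(a),c[1]+x*np.sin(a)+y*np.cos(a),z])
def tray(x,y,z): return riser(x,y,z,(.6545,-.2065),np.radians(-3.4))
E
python3 -c "
from h import *
show(); plan(riser(.074,.033,.26),down(np.radians(185)),12); print(riser(.074,.033,.26))"
```

```text
t 1.1 p [0.2671 0.6199 0.2436] rpy [-3.142  0.     2.735] q [1.126, 0.116, 1.442, -0.0, 1.584, -0.038] F [ 1.1  0.8 -0. ] w 0.093 0.0
12 rows of [-0.1067, -0.068, -0.0034] [-0.0, 0.0, -0.0262] mm 50.6 deg 2.4
[0.70784227 0.21132395 0.26      ]
```

```bash
python3 -m handwheel '[[[-0.107,-0.068,-0.0034],[0,0,-0.0262]],[[-0.107,-0.068,-0.0034],[0,0,-0.0262]],[[-0.107,-0.068,-0.0034],[0,0,-0.0262]],[[-0.107,-0.068,-0.0034],[0,0,-0.0262]],[[-0.107,-0.068,-0.0034],[0,0,-0.0262]],[[-0.107,-0.068,-0.0034],[0,0,-0.0262]],[[-0.107,-0.068,-0.0034],[0,0,-0.0262]],[[-0.107,-0.068,-0.0034],[0,0,-0.0262]],[[-0.107,-0.068,-0.0034],[0,0,-0.0262]],[[-0.107,-0.068,-0.0034],[0,0,-0.0262]],[[-0.107,-0.068,-0.0034],[0,0,-0.0262]],[[-0.107,-0.068,-0.0034],[0,0,-0.0262]],[[0,0,0],[0,0,0]],[[0,0,0],[0,0,0]]]' 1
python3 - <<'E'
from h import *
show(); plan(riser(.074,.033,.150),down(np.radians(185)),3)
s=bot.snapshot("wrist"); save(s,"pics/w1.png"); print(np.round(s["cam_to_world"],3).tolist())
s=bot.snapshot("scene")
for x in bot.landmark_of("board_front","scene")[:3]: print(x)
E
```

```text
time_s: 2.85
ee_pos: [0.709, 0.2109, 0.2597]
orientation: [3.142, -0.001, -3.055]
contact_force: [0.7, -0.7, 0.1]
gripper_width: 0.0928
gripper_force: 0.0
t 2.85 p [0.709  0.2109 0.2597] rpy [ 3.142e+00 -1.000e-03 -3.055e+00] q [0.255, 0.254, 1.259, 0.0, 1.629, -1.403] F [ 0.7 -0.7  0.1] w 0.0928 0.0
3 rows of [0.0009, 0.0004, 0.0914] [0.0, -0.0001, -0.0001] mm 36.6 deg 0.0
[[-0.085, 0.967, 0.24, 0.642], [0.996, 0.082, 0.021, 0.205], [0.001, 0.241, -0.97, 0.4], [0.0, 0.0, 0.0, 1.0]]
{'point': [0.2769, 0.3405, 0.0164], 'conf': 0.94}
{'point': [0.5634, 0.195, 0.1341], 'conf': 0.92}
{'point': [0.3708, 0.1728, 0.015], 'conf': 0.69}
```

```bash
python3 -m handwheel '[[[0,0,0.1],[0,0,0]],[[0,0,0.1],[0,0,0]],[[0,0,0.072],[0,0,0]],[[0,0,0],[0,0,0]],[[0.025,0,0],[0,0,0]],[[0.025,0,0],[0,0,0]],[[0.025,0,0],[0,0,0]],[[0.025,0,0],[0,0,0]],[[0.025,0,0],[0,0,0]],[[0.025,0,0],[0,0,0]],[[0.025,0,0],[0,0,0]],[[0.02,0,0],[0,0,0]],[[0.01,0,0],[0,0,0]],[[0,0,0],[0,0,0]]]'
cat >> h.py <<'E'
def board(cam="scene",zt=.142,near=(.6,.2),t="stone_board",tol=.006):
    s=bot.snapshot(cam)
    for x in bot.cut_out(t,cam):
        P,u,v=pts(s,x["region"]); Q=P[abs(P[:,2]-zt)<tol]
        if len(Q)<150: continue
        rc=cv2.minAreaRect((Q[:,:2]*1000).astype(np.float32)); c=np.array(rc[0])/1000
        if np.hypot(*(c-near))<.15:
            a=np.radians(5);d=c-[.637,.172]; print(cam,round(x["conf"],2),len(Q),np.round(rc[0],1),np.round(rc[1],1),round(rc[2],1),"z",round(np.median(Q[:,2]),4),"riser",np.round([d[0]*np.cos(a)+d[1]*np.sin(a),d[1]*np.cos(a)-d[0]*np.sin(a)],4))
    return s
E
python3 - <<'E'
from h import *
show(); s=board(); board("side"); save(s,"pics/s2.png")
E
```

```text
time_s: 4.75
ee_pos: [0.6271, 0.2036, 0.1508]
orientation: [-3.141, -0.001, -3.054]
contact_force: [-0.4, -0.1, 0.0]
gripper_width: 0.0931
gripper_force: 0.0
t 4.75 p [0.6271 0.2036 0.1508] rpy [-3.141e+00 -1.000e-03 -3.054e+00] q [0.275, 0.122, 1.587, 0.0, 1.434, -1.383] F [-0.4 -0.1  0. ] w 0.0931 0.0
scene 0.66 995 [561.8 216.4] [110.8 129.8] 4.9 z 0.1418 riser [-0.071   0.0508]
side 0.64 1095 [566.3 203.6] [115.4 154.6] 4.8 z 0.1421 riser [-0.0677  0.0376]
```

```bash
python3 -m handwheel '[[[0.02,0,0],[0,0,0]],[[0.02,0,0],[0,0,0]],[[0.0075,0,0],[0,0,0]],[[0,0,0],[0,0,0]],[[-0.02,0,0],[0,0,0]],[[0,0,-0.15],[0,0,0]],[[0,0,-0.15],[0,0,0]],[[0,0,-0.1],[0,0,0]],[[0,0,0],[0,0,0]]]'
python3 - <<'E'
from h import *
show(); s=board(); board("side"); save(s,"pics/s3.png")
# FK fit
L=[json.loads(l) for l in open("log.txt")]
from scipy.optimize import least_squares
def fk(q,p):
    h,a2,e,f,d,off,lx=p[:7]
    R=Ro.from_euler('z',q[0]); X=R.apply([lx,off,0])+[0,0,h]
    R=R*Ro.from_euler('y',q[1]); X=X+R.apply([0,0,a2])
    R=R*Ro.from_euler('y',q[2]); X=X+R.apply([e,0,f])
    R=R*Ro.from_euler('z',q[3])*Ro.from_euler('y',q[4]); X=X+R.apply([0,0,d])
    R=R*Ro.from_euler('z',q[5]+p[7]); return X,R
def res(p):
    o=[]
    for q,x,r in L:
        X,R=fk(q,p); o+=list(X-x)+list((R.inv()*Ro.from_euler('xyz',r)).as_rotvec())
    return o
r=least_squares(res,[.4,.4,0,.4,.2,0,0,-np.pi/2]); print(np.round(r.x,3),np.abs(r.fun).max())
for q,x,rr in L: X,R=fk(q,r.x); print(np.round(X-x,4),(R.inv()*Ro.from_euler('xyz',rr)).as_rotvec().round(3))
E
```

```text
time_s: 6.08
ee_pos: [0.6177, 0.2029, 0.3149]
orientation: [3.141, 0.005, -3.055]
contact_force: [0.5, 0.5, 0.2]
gripper_width: 0.0933
gripper_force: 0.0
t 6.08 p [0.6177 0.2029 0.3149] rpy [ 3.141  0.005 -3.055] q [0.278, 0.049, 1.398, 0.0, 1.689, -1.38] F [0.5 0.5 0.2] w 0.0933 0.0
scene 0.94 1768 [543.7 204.4] [111.7 151.1] 5.0 z 0.1421 riser [-0.0901  0.0404]
side 0.61 1116 [545.4 202.1] [111.9 154.3] 5.0 z 0.1419 riser [-0.0886  0.038 ]
[ 0.138  0.46   0.081  0.62   0.277  0.025 -0.    -4.712] 7.663594758525321e-10
[-0. -0.  0.] [ 0. -0.  0.]
[ 0.  0. -0.] [-0.  0.  0.]
[ 0.  0. -0.] [ 0. -0.  0.]
[ 0. -0.  0.] [-0. -0.  0.]
```

Run:
```python
from h import *
plan([.48,.2,.36],Ro.from_euler('x',.7)*down(np.radians(185)),6)
```

```text
6 rows of [0.0563, 0.01, -0.0209] [-0.074, -0.0067, -0.0001] mm 24.3 deg 6.7
```

```bash
python3 -m handwheel '[[[0.0563,0.01,-0.021],[-0.074,-0.0067,0]],[[0.0563,0.01,-0.021],[-0.074,-0.0067,0]],[[0.0563,0.01,-0.021],[-0.074,-0.0067,0]],[[0.0563,0.01,-0.021],[-0.074,-0.0067,0]],[[0.0563,0.01,-0.021],[-0.074,-0.0067,0]],[[0.0563,0.01,-0.021],[-0.074,-0.0067,0]],[[0,0,0],[0,0,0]],[[0,0,0],[0,0,0]]]'
cat > fk.py <<'E'
from h import *
from scipy.optimize import least_squares
def fk(q,p):
    h,a2,e,f,d,off,lx=p[:7]
    R=Ro.from_euler('z',q[0]); X=R.apply([lx,off,0])+[0,0,h]
    R=R*Ro.from_euler('y',q[1]); X=X+R.apply([0,0,a2])
    R=R*Ro.from_euler('y',q[2]); X=X+R.apply([e,0,f])
    R=R*Ro.from_euler('z',q[3])*Ro.from_euler('y',q[4]); X=X+R.apply([p[8],p[9],d])
    R=R*Ro.from_euler('z',q[5]+p[7]); return X,R
L=[json.loads(l) for l in open("log.txt")]
def res(p):
    o=[]
    for q,x,r in L:
        X,R=fk(q,p); o+=list(X-x)+list((R.inv()*Ro.from_euler('xyz',r)).as_rotvec())
    return o
P=None
def fit():
    global P
    r=least_squares(res,[.4,.46,.08,.62,.277,0,0,np.pi/2,0,0],xtol=1e-14,ftol=1e-14); P=r.x
    return np.abs(r.fun).max()
lo=np.array([-2.83,-.83,.07,-1.14,.01,-2.97]);hi=np.array([2.83,2.19,2.5,4.28,3,2.97])
def ik(x,R,q0=None,near=False):
    best=None; rng=np.random.default_rng(0)
    for k in range(25):
        s=np.array(q0) if (k==0 and q0 is not None) else rng.uniform(lo,hi)
        def f(q):
            X,Q=fk(q,P); return np.r_[5*(X-x),(Q.inv()*R).as_rotvec()]
        r=least_squares(f,np.clip(s,lo+1e-3,hi-1e-3),bounds=(lo,hi))
        if r.cost<1e-7:
            c=np.linalg.norm(r.x-q0) if q0 is not None else 0
            if best is None or c<best[0]: best=(c,r.x)
            if k==0 and near: break
    return None if best is None else best[1]
E
python3 - <<'E'
import h; h.show()
import fk; from fk import *
print(fk.fit(),np.round(fk.P,3))
q0=bot.read_state()["qpos"]
# tool z forward along yaw a, jaw(y) vertical: R columns x,y,z
def fwd(a,sgn):
    z=np.array([np.cos(a),np.sin(a),0]);y=np.array([0,0,sgn*1.]);return Ro.from_matrix(np.c_[np.cross(y,z),y,z])
for a in np.radians([-25,-15,-5,5]):
    for sg in (1,-1):
        z=np.array([np.cos(a),np.sin(a),0])
        x=riser(-.144,.039,.136)+z*.003
        for nm,dx,dz in(("grasp",0,0),("up",-.03,.12)):
            q=ik(x+z*dx+[0,0,dz],fwd(a,sg),q0); print(np.degrees(a),sg,nm,None if q is None else q.round(2))
E
```

```text
time_s: 7.28
ee_pos: [0.4803, 0.1998, 0.3611]
orientation: [2.445, 0.057, -3.076]
contact_force: [-0.6, -0.9, 0.2]
gripper_width: 0.0925
gripper_force: 0.0
t 7.28 p [0.4803 0.1998 0.3611] rpy [ 2.445  0.057 -3.076] q [-0.008, -0.323, 1.764, 0.703, 1.674, -1.58] F [-0.6 -0.9  0.2] w 0.0925 0.0Traceback (most recent call last):
  File "<stdin>", line 3, in <module>
AttributeError: 'function' object has no attribute 'fit'
```

```bash
mv fk.py kin.py
cat > t.py <<'E'
import kin; from kin import *
print(kin.fit(),np.round(kin.P,3))
q0=bot.read_state()["qpos"]
def fwd(a,sgn):
    z=np.array([np.cos(a),np.sin(a),0]);y=np.array([0,0,sgn*1.]);return Ro.from_matrix(np.c_[np.cross(y,z),y,z])
if __name__=="__main__":
  for a in np.radians([-25,-15,-5,5]):
    for sg in (1,-1):
        z=np.array([np.cos(a),np.sin(a),0])
        x=riser(-.144,.039,.136)+z*.003
        for nm,dx,dz in(("grasp",0,0),("up",-.03,.12)):
            q=ik(x+z*dx+[0,0,dz],fwd(a,sg),q0); print(np.degrees(a),sg,nm,None if q is None else q.round(2))
E
python3 t.py
```

```text
5.6942339732302116e-11 [0.138 0.46  0.081 0.62  0.277 0.025 0.    1.571 0.    0.   ]
-25.0 1 grasp None
-25.0 1 up None
-25.0 -1 grasp None
-25.0 -1 up None
-14.999999999999998 1 grasp None
-14.999999999999998 1 up None
-14.999999999999998 -1 grasp None
-14.999999999999998 -1 up None
-5.0 1 grasp None
-5.0 1 up None
-5.0 -1 grasp None
-5.0 -1 up None
5.0 1 grasp None
5.0 1 up None
5.0 -1 grasp None
5.0 -1 up None
```

```bash
cat > t2.py <<'E'
from t import *
def grip(a): # tool at grip, front edge middle riser(-.144,.039), grasp point 11mm in
    z=np.array([np.cos(a),np.sin(a),0]); return riser(-.144+.011,.039,.136)-.006*z, z
if __name__=="__main__":
  for a in np.radians([-30,-38,-46]):
    for sg in (1,-1):
        x,z=grip(a)
        for nm,X in(("pre",x-.06*z),("grasp",x),("up",x+[0,0.02,.14])):
            q=ik(X,fwd(a,sg),q0); print(np.degrees(a).round(),sg,nm,None if q is None else q.round(2))
  a=np.radians(-43); z=np.array([np.cos(a),np.sin(a),0]);
  for sg in(1,-1):
    X=riser(0,.163,.126)-.006*z
    for nm,X in(("place",X),("up",X+[0,0,.1])): q=ik(X,fwd(a,sg),q0); print("place",sg,nm,None if q is None else q.round(2))
E
python3 t2.py
```

```text
5.6942339732302116e-11 [0.138 0.46  0.081 0.62  0.277 0.025 0.    1.571 0.    0.   ]
-30.0 1 pre None
-30.0 1 grasp None
-30.0 1 up None
-30.0 -1 pre None
-30.0 -1 grasp None
-30.0 -1 up None
-38.0 1 pre None
-38.0 1 grasp None
-38.0 1 up None
-38.0 -1 pre None
-38.0 -1 grasp None
-38.0 -1 up None
-46.0 1 pre None
-46.0 1 grasp None
-46.0 1 up None
-46.0 -1 pre None
-46.0 -1 grasp None
-46.0 -1 up None
place 1 place None
place 1 up None
place -1 place None
place -1 up None
```

```bash
cat > t3.py <<'E'
from t import *
def best(x,R,n=40):
    rng=np.random.default_rng(0); b=(9,None)
    def f(q):
        X,Q=fk(q,kin.P); return np.r_[5*(X-x),(Q.inv()*R).as_rotvec()]
    for k in range(n):
        r=least_squares(f,rng.uniform(lo,hi),bounds=(lo,hi),max_nfev=80)
        if r.cost<b[0]: b=(r.cost,r.x)
        if b[0]<1e-8: break
    return b
if __name__=="__main__":
  st=bot.read_state(); print(best(st["ee_pos"],Ro.from_euler('xyz',st["orientation"])))
  for X,nm in ((riser(-.133,.039,.136),"front"),(riser(0,.16,.130),"left"),(riser(0,-.16,.130),"right")):
   for a in range(-120,121,30):
    r=[best(X-.006*np.array([np.cos(a/57.3),np.sin(a/57.3),0]),fwd(a/57.3,s),25) for s in(1,-1)]
    print(nm,a,[(("%.1e"%c),q.round(2).tolist()) if c<1e-6 else "%.1e"%c for c,q in r])
E
python3 t3.py
```

```text
5.6942339732302116e-11 [0.138 0.46  0.081 0.62  0.277 0.025 0.    1.571 0.    0.   ]
(np.float64(1.0640743918543178e-20), array([-0.0084417 , -0.32326378,  1.76355319,  0.70311666,  1.67417118,
       -1.57993979]))
front -120 [('7.2e-29', [0.57, 0.64, 1.43, -0.82, 2.47, 2.45]), ('4.0e-26', [0.57, 0.64, 1.43, -0.82, 2.47, -0.7])]
front -90 [('3.0e-21', [0.73, 0.5, 1.65, -1.12, 2.16, 2.29]), ('1.3e-20', [0.73, 0.5, 1.65, -1.12, 2.16, -0.85])]
front -60 ['3.5e-02', '3.5e-02']
front -30 ['3.1e-02', '3.1e-02']
front 0 ['3.6e-03', '3.6e-03']
front 30 ['3.0e-02', '3.0e-02']
front 60 [('1.9e-31', [-0.2, -0.14, 2.4, 1.78, 1.32, -2.28]), ('2.7e-19', [-0.2, -0.14, 2.4, 1.78, 1.32, 0.86])]
front 90 [('6.1e-25', [-0.22, 0.17, 2.08, 1.43, 1.74, -2.27]), ('2.0e-23', [-0.22, 0.17, 2.08, 1.43, 1.74, 0.88])]
front 120 [('7.6e-20', [-0.11, 0.41, 1.77, 1.17, 2.08, -2.29]), ('1.5e-18', [-0.11, 0.41, 1.77, 1.17, 2.08, 0.85])]
left -120 [('8.9e-23', [0.62, 1.0, 0.86, -1.01, 2.63, 2.2]), ('4.5e-19', [0.62, 1.0, 0.86, -1.01, 2.63, -0.94])]
left -90 ['3.3e-03', '3.3e-03']
left -60 ['4.4e-02', '4.4e-02']
left
[... 668 characters left out ...]
t -90 ['3.0e-02', '3.0e-02']
right -60 ['5.1e-02', '5.1e-02']
right -30 [('2.0e-23', [0.3, 0.04, 2.25, 4.17, 1.03, 2.44]), ('1.0e-23', [0.3, 0.04, 2.25, 4.17, 1.03, -0.71])]
right 0 ['1.5e-03', ('2.3e-30', [-0.04, -0.11, 2.39, 3.09, 0.71, 0.04])]
right 30 [('3.7e-18', [-0.37, 0.02, 2.26, 2.06, 1.08, -2.41]), ('5.4e-23', [-0.37, 0.02, 2.26, 2.06, 1.08, 0.73])]
right 60 [('2.6e-31', [-0.47, 0.27, 1.97, 1.6, 1.53, -2.24]), ('9.7e-29', [-0.47, 0.27, 1.97, 1.6, 1.53, 0.9])]
right 90 [('1.2e-30', [-0.43, 0.52, 1.63, 1.33, 1.93, -2.19]), ('3.1e-19', [-0.43, 0.52, 1.63, 1.33, 1.93, 0.95])]
right 120 [('1.4e-20', [-0.32, 0.73, 1.3, 1.11, 2.3, -2.21]), ('9.0e-20', [-0.32, 0.73, 1.3, 1.11, 2.3, 0.93])]
```

```bash
cat > t4.py <<'E'
from t3 import *
for y in (.039,.015,-.005,-.018):
  for a in (48,54,60,66):
    A=np.radians(a); rel=A-np.radians(5); z=np.array([np.cos(A),np.sin(A),0])
    # grasp depth g: tips<=29mm in
    g=min(.029-.019*np.cos(rel)-.0075*np.sin(rel),.016)
    # body front edge segment vs board, riser coords relative front edge (n inward), y
    w=np.linspace(-.0375,.0375,76)
    bn=g-.065*np.cos(rel)+w*np.sin(rel); by=y-.065*np.sin(rel)-w*np.cos(rel)
    by=y-.065*np.sin(rel)-w*np.cos(rel)
    dn=np.maximum(-bn,0); dy=np.maximum(-.036-by,0); clr=np.hypot(dn,dy).min()
    X=riser(-.144+g,y,.136)-.006*z
    c=best(X,fwd(A,1),12); c2=best(X-.05*z,fwd(A,1),12)
    print(y,a,"g",round(g,4),"clr",round(clr,4),"%.0e %.0e"%(c[0],c2[0]),c[1].round(2))
E
python3 t4.py
```

```text
5.6942339732302116e-11 [0.138 0.46  0.081 0.62  0.277 0.025 0.    1.571 0.    0.   ]
0.039 48 g 0.01 clr 0.012 4e-04 7e-03 [-0.13 -0.27  2.5   1.96  1.12 -2.32]
0.039 54 g 0.0109 clr 0.0035 6e-19 2e-04 [-0.17 -0.22  2.46  1.87  1.21 -2.3 ]
0.039 60 g 0.012 clr 0.0 2e-30 1e-16 [-0.2  -0.14  2.4   1.78  1.32 -2.29]
0.039 66 g 0.0132 clr 0.0 8e-31 1e-28 [-0.22 -0.07  2.34  1.7   1.42 -2.28]
0.015 48 g 0.01 clr 0.0229 1e-04 4e-03 [-0.2  -0.27  2.5   1.91  1.16 -2.3 ]
0.015 54 g 0.0109 clr 0.0194 2e-31 4e-19 [-0.23 -0.2   2.45  1.83  1.27 -2.29]
0.015 60 g 0.012 clr 0.0164 2e-25 2e-21 [-0.26 -0.13  2.39  1.74  1.37 -2.28]
0.015 66 g 0.0132 clr 0.014 9e-19 8e-31 [-0.27 -0.05  2.32  1.66  1.46 -2.27]
-0.005 48 g 0.01 clr 0.0366 6e-13 3e-03 [-0.25 -0.27  2.5   1.88  1.2  -2.29]
-0.005 54 g 0.0109 clr 0.0345 8e-22 3e-18 [-0.29 -0.19  2.44  1.79  1.31 -2.28]
-0.005 60 g 0.012 clr 0.0328 1e-18 9e-29 [-0.31 -0.11  2.37  1.71  1.41 -2.27]
-0.005 66 g 0.0132 clr 0.0315 6e-20 8e-20 [-0.32 -0.04  2.31  1.63  1.5  -2.27]
-0.018 48 g 0.01 clr 0.0454 8e-17 1e-03 [-0.29 -0.26  2.49  1.85  1.23 -2.28]
-0.018 54 g 0.0109 clr 0.0443 1e-21 8e-27 [-0.32 -0.18  2.43  1.77  1.34 -2.28]
-0.018 60 g 0.012 clr 0.0434 4e-20 8e-20 [-0.34 -0.1   2.37  1.69  1.43 -2.27]
-0.018 66 g 0.0132 clr 0.0428 7e-21 2e-19 [-0.35 -0.03  2.3   1.62  1.52 -2.27]
```

```bash
cat > t5.py <<'E'
from t3 import *
y=.028
for a in (54,56,58):
    A=np.radians(a); rel=A-np.radians(5); z=np.array([np.cos(A),np.sin(A),0]); g=.0095
    X=riser(-.144+g,y,.136)-.006*z
    a5=np.radians(5); n=np.array([np.cos(a5),np.sin(a5),0]); t=np.array([-np.sin(a5),np.cos(a5),0])
    for nm,Y in (("grasp",X),("pre50z",X-.05*z),("n35,t60",X-.032*n-.06*t),("n32 t80",X-.032*n-.08*t),("up",X+[0,0,.15]),("up,fwd",X+[0,-.05,.15])):
        r=[best(Y,fwd(A,s),8) for s in (1,-1)]
        print(a,nm,Y.round(3),["%.0e"%c[0] for c in r],r[0][1].round(2),r[1][1][5].round(2))
E
python3 t5.py
```

```text
5.6942339732302116e-11 [0.138 0.46  0.081 0.62  0.277 0.025 0.    1.571 0.    0.   ]
54 grasp [0.497 0.183 0.136] ['3e-27', '2e-16'] [-0.2  -0.22  2.46  1.85  1.24 -2.29] 0.85
54 pre50z [0.468 0.143 0.136] ['6e-05', '6e-05'] [-0.34 -0.27  2.5   1.74  1.35 -2.25] 0.89
54 n35,t60 [0.47  0.121 0.136] ['2e-19', '1e-19'] [-0.4  -0.25  2.49  1.71  1.39 -2.25] 0.89
54 n32 t80 [0.472 0.101 0.136] ['2e-23', '7e-24'] [-0.46 -0.23  2.47  1.68  1.44 -2.25] 0.89
54 up [0.497 0.183 0.286] ['5e-23', '7e-24'] [-0.2  -0.55  2.39  1.69  1.16 -1.86] 1.28
54 up,fwd [0.497 0.133 0.286] ['5e-27', '9e-27'] [-0.34 -0.52  2.37  1.65  1.29 -1.86] 1.28
56 grasp [0.497 0.183 0.136] ['4e-31', '8e-23'] [-0.21 -0.19  2.44  1.82  1.28 -2.29] 0.85
56 pre50z [0.469 0.142 0.136] ['2e-16', '1e-24'] [-0.35 -0.25  2.48  1.72  1.38 -2.25] 0.89
56 n35,t60 [0.471 0.121 0.136] ['3e-25', '8e-25'] [-0.41 -0.22  2.47  1.69  1.43 -2.25] 0.89
56 n32 t80 [0.472 0.101 0.136] ['1e-21', '1e-20'] [-0.46 -0.2   2.45  1.65  1.47 -2.25] 0.89
56 up [0.497 0.183 0.286] ['4e-27', '2e-26'] [-0.21 -0.52  2.37  1.68  1.2  -1.87] 1.27
56 up,fwd [0.497 0.133 0.286] ['2e-17', '1e-29'] [-0.35 -0.49  2.35  1.64  1.34 -1.87] 1.27
58 grasp [0.497 0.183 0.136] ['3e-21', '2e-29'] [-0.22 -0.17  2.42  1.79  1.31 -2.28] 0.86
58 pre50z [0.471 0.141 0.136] ['2e-18', '2e-16'] [-0.36 -0.21  2.46  1.7   1.42 -2.25] 0.89
58 n35,t60 [0.471 0.121 0.136] ['5e-23', '6e-21'] [-0.41 -0.2   2.44  1.66  1.46 -2.25] 0.89
58 n32 t80 [0.472 0.101 0.136] ['1e-17', '5e-28'] [-0.46 -0.17  2.43  1.63  1.5  -2.26] 0.89
58 up [0.497 0.183 0.286] ['2e-17', '6e-29'] [-0.22 -0.49  2.36  1.67  1.25 -1.88] 1.26
58 up,fwd [0.497 0.133 0.286] ['7e-21', '1e-17'] [-0.35 -0.46  2.33  1.63  1.38 -1.88] 1.26
```

```bash
cat > t6.py <<'E'
from t3 import *
A=np.radians(55); z=np.array([np.cos(A),np.sin(A),0]); G=riser(-.144+.0095,.028,.136)-.006*z
if __name__=="__main__":
    pre=G-.045*z; print(pre,best(pre,fwd(A,1),10))
    plan(pre+[0,0,.15],fwd(A,1),10)
E
python3 t6.py
```

```text
5.6942339732302116e-11 [0.138 0.46  0.081 0.62  0.277 0.025 0.    1.571 0.    0.   ]
[0.47131905 0.14639425 0.136     ] (np.float64(5.867333144622369e-23), array([-0.33238297, -0.25750845,  2.49176621,  1.74508789,  1.35248478,
       -2.25340653]))
10 rows of [0.0014, -0.0237, -0.0037] [-0.0522, -0.0386, 0.022] mm 9.6 deg 6.2
```

```bash
python3 -m handwheel '[[[0.0014,-0.0237,-0.0037],[-0.0522,-0.0386,0.022]],[[0.0014,-0.0237,-0.0037],[-0.0522,-0.0386,0.022]],[[0.0014,-0.0237,-0.0037],[-0.0522,-0.0386,0.022]],[[0.0014,-0.0237,-0.0037],[-0.0522,-0.0386,0.022]],[[0.0014,-0.0237,-0.0037],[-0.0522,-0.0386,0.022]],[[0.0014,-0.0237,-0.0037],[-0.0522,-0.0386,0.022]],[[0.0014,-0.0237,-0.0037],[-0.0522,-0.0386,0.022]],[[0.0014,-0.0237,-0.0037],[-0.0522,-0.0386,0.022]],[[0.0014,-0.0237,-0.0037],[-0.0522,-0.0386,0.022]],[[0.0014,-0.0237,-0.0037],[-0.0522,-0.0386,0.022]],[[0,0,0],[0,0,0]],[[0,0,0],[0,0,0]]]'
python3 - <<'E'
from t6 import *
show(); plan(G-.045*z,fwd(A,1),4)
s=bot.snapshot("side"); save(s,"pics/s4.png")
E
```

```text
time_s: 8.78
ee_pos: [0.4714, 0.1471, 0.2874]
orientation: [1.571, 0.001, 2.534]
contact_force: [0.3, -0.4, -0.0]
gripper_width: 0.093
gripper_force: 0.0
5.6942339732302116e-11 [0.138 0.46  0.081 0.62  0.277 0.025 0.    1.571 0.    0.   ]
t 8.78 p [0.4714 0.1471 0.2874] rpy [1.571e+00 1.000e-03 2.534e+00] q [-0.331, -0.6, 2.416, 1.639, 1.303, -1.827] F [ 0.3 -0.4 -0. ] w 0.093 0.0
4 rows of [-0.0001, -0.0946, -0.0004] [-0.0001, -0.0006, 0.0002] mm 37.8 deg 0.1
```

View pics/s4.png

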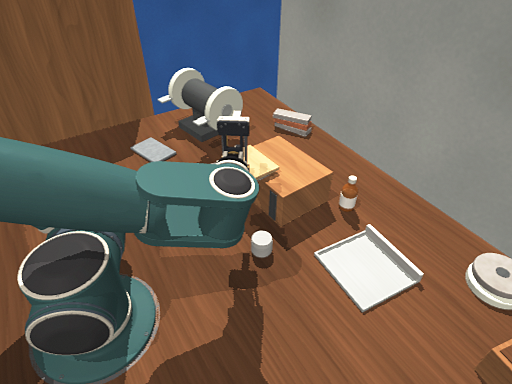

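The side view shows the tool horizontal ahead of the block at px (233,150). The tin at px (262,243) is clear of the wrist, and the tray and bottle are untouched.

```bash
python3 -m handwheel '[[[0,-0.094,0],[0,0,0]],[[0,-0.094,0],[0,0,0]],[[0,-0.094,0],[0,0,0]],[[0,-0.094,0],[0,0,0]],[[0,0,0],[0,0,0]],[[0,0,0],[0,0,0]]]'
python3 - <<'E'
from t6 import *
show(); plan(G,fwd(A,1),4)
board("scene",near=(.545,.203)); s=bot.snapshot("wrist"); save(s,"pics/w4.png")
P,u,v=pts(s); m=(abs(P[:,2]-.142)<.008)&(P[:,0]>.4)&(P[:,0]<.7); Q=P[m]; print(len(Q),Q[:,:2].min(0),Q[:,:2].max(0))
for x in bot.landmark_of("board_front","wrist")[:2]: print(x)
bot.snapshot("scene")
for x in bot.landmark_of("tin","scene")[:2]: print(x)
E
```

```text
time_s: 9.57
ee_pos: [0.472, 0.1467, 0.1379]
orientation: [1.569, 0.001, 2.533]
contact_force: [0.7, -0.5, 0.1]
gripper_width: 0.0931
gripper_force: 0.0
3.9010350505463975e-11 [0.138 0.46  0.081 0.62  0.277 0.025 0.    1.571 0.    0.   ]
t 9.57 p [0.472  0.1467 0.1379] rpy [1.569e+00 1.000e-03 2.533e+00] q [-0.331, -0.258, 2.489, 1.745, 1.354, -2.252] F [ 0.7 -0.5  0.1] w 0.0931 0.0
4 rows of [0.0002, -0.0012, 0.0277] [0.0003, -0.0003, 0.0002] mm 11.1 deg 0.0
5132 [0.40000036 0.08212447] [0.69974082 0.78133129]
{'point': [0.4924, 0.2096, 0.0001], 'conf': 0.75}
{'point': [0.4554, -0.0119, -0.0002], 'conf': 0.54}
```

View pics/w4.png

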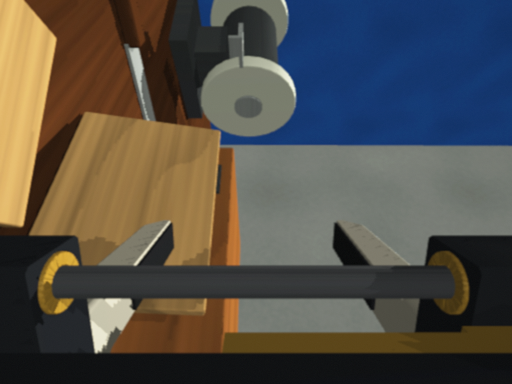

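Run:
```python
from h import *
s=bot.snapshot("wrist"); T=np.array(s["cam_to_world"]); print(T.round(3).tolist(),s["fx"])
z=s["range_z"]
for (u,v) in [(130,200),(200,250),(218,180),(228,200),(234,200),(228,250),(234,260),(230,320),(150,250),(350,240)]:
    d=z[v,u]; p=T[:3,:3]@[(u-s["cx"])*d/s["fx"],(v-s["cy"])*d/s["fy"],d]+T[:3,3]; print(u,v,d.round(3),p.round(4))
print(bot.read_state()["torque"])
```

```text
[[-0.003, 0.656, 0.755, 0.336], [-0.001, -0.755, 0.656, 0.069], [1.0, 0.001, 0.003, 0.136], [0.0, 0.0, 0.0, 1.0]] 304.7282057573936
130 200 0.216 [0.502  0.2067 0.0498]
200 250 0.211 [0.5207 0.1774 0.1002]
218 180 0.261 [0.5258 0.2487 0.107 ]
228 200 0.252 [0.5299 0.2299 0.1163]
234 200 0.289 [0.558  0.2532 0.1191]
228 250 0.227 [0.5349 0.1857 0.1183]
234 260 0.29 [0.5964 0.2109 0.1191]
230 320 0.238 [0.5804 0.1501 0.1191]
150 250 0.138 [0.457  0.1401 0.0899]
350 240 0.149 [0.4627 0.149  0.184 ]
[-0.41181106  0.30635837 -0.00379219]
```

Run:
```python
from h import *
ims=[]
for c in("scene","wrist","side"):
    s=bot.snapshot(c); P,u,v=pts(s)
    ims.append(s["image"])
    m=(P[:,0]>.40)&(P[:,0]<.533)&(P[:,1]>.08)&(P[:,1]<.33)&(P[:,2]>.005)&(P[:,2]<.135)
    if c=="wrist": m&=(u>60)&(u<222)&(v>100)&(v<225)&(P[:,0]>.48)
    Q=P[m]
    if c=="scene":
        for t in ("stone_board","board_front"):
            for x in bot.landmark_of(t,c)[:4]: print(t,np.round(x["point"],3),round(x["conf"],2))
    if c=="wrist":
        mu=np.median(Q,0)
        for _ in range(4):
            k=Q if _==0 else Q[abs((Q-mu)@n)<.004]
            mu=k.mean(0); n=np.linalg.svd(k-mu,full_matrices=False)[2][2]
        e=k@n-mu@n
        hdir=np.cross(n,[0,0,1]);hdir/=np.linalg.norm(hdir); sd=np.cross(hdir,n)
        print(c,len(k),"n",n.round(3),mu.round(3),"h",hdir.round(3),np.percentile((k-mu)@hdir,[0,1,99,100]).round(3),"s",sd.round(3),np.percentile((k-mu)@sd,[0,1,99,100]).round(3),"z",np.percentile(k[:,2],[0,1,99,100]).round(3))
cv2.imwrite("pics/s5.png",cv2.resize(np.hstack([ims[0][120:360,90:410],ims[2][90:330,130:450]])[:,:,::-1],(800,300),interpolation=cv2.INTER_CUBIC))
```

```text
stone_board [0.404 0.196 0.001] 0.94
stone_board [0.21  0.375 0.   ] 0.63
stone_board [0.523 0.212 0.052] 0.61
board_front [0.369 0.172 0.014] 0.7
board_front [0.276 0.344 0.017] 0.56
wrist 14288 n [ 0.947  0.074 -0.313] [0.501 0.23  0.052] h [ 0.078 -0.997  0.   ] [-0.053 -0.051  0.046  0.05 ] s [0.313 0.024 0.95 ] [-0.049 -0.048  0.057  0.059] z [0.005 0.006 0.106 0.107]
```

View pics/s5.png

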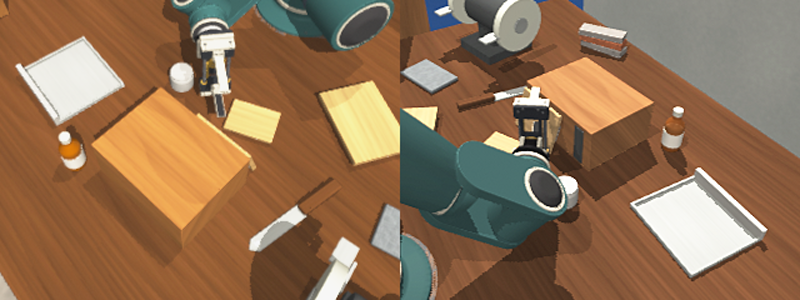

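The view shows that the board tipped off during the descent, because my finger clearance was only 1–2 mm. It now stands on its front edge, leaning on the block front (wrist px 80–220 × 110–310) with the stone facing the block. Nothing else moved. My recovery plan has three steps:
1. Back off.
2. Slide the board left along the block until an end is free behind.
3. Grip the top edge there and turn it over.

```bash
python3 -m handwheel '[[[0,0,-0.03],[0,0,0]],[[0,0.12,-0.02],[0,0,0]],[[0,0.14,0],[0,0,0]],[[0,0.14,0],[0,0,0]],[[0,0.1,0],[0,0,0]],[[0,0,0],[0,0,0]]]' 0
cat > lean.py <<'E'
from h import *
def lean(cams=("scene","side","wrist"),xr=(.44,.535),yr=(.08,.42),zr=(.012,.118)):
    A=[]
    for c in cams:
        s=bot.snapshot(c); P,u,v=pts(s)
        a=np.radians(5); rx=(P[:,0]-.637)*np.cos(a)+(P[:,1]-.172)*np.sin(a)
        m=(rx<-.104)&(P[:,0]>xr[0])&(P[:,1]>yr[0])&(P[:,1]<yr[1])&(P[:,2]>zr[0])&(P[:,2]<zr[1])
        print(c,m.sum(), P[m].min(0).round(3) if m.sum() else "",P[m].max(0).round(3) if m.sum() else "")
        if m.sum()>200: A.append(P[m])
    Q=np.vstack(A); mu=np.median(Q,0); k=Q
    for i in range(6):
        mu=k.mean(0); n=np.linalg.svd(k-mu,full_matrices=False)[2][2]; n*=np.sign(n[0]); k=Q[abs((Q-mu)@n)<(.01 if i<3 else .004)]
    h=np.cross([0,0,1],n);h/=np.linalg.norm(h); sd=np.cross(n,h)
    print(len(k),"n",n.round(3),"mu",mu.round(4),"h",h.round(3),np.percentile((k-mu)@h,[.5,99.5]).round(4),"s",sd.round(3),np.percentile((k-mu)@sd,[.5,99.5]).round(4))
    ends=[mu+h*e for e in np.percentile((k-mu)@h,[.5,99.5])]; print("ends",np.round(ends,4).tolist(),"top",(mu+sd*np.percentile((k-mu)@sd,99.5)).round(4))
E
python3 - <<'E'
from lean import *
show(); lean()
s=bot.snapshot("scene"); 
for x in bot.cut_out("knife","scene")[:1]:
    P,_,_=pts(s,x["region"]); print("knife",x["conf"],P[:,:2].min(0),P[:,:2].max(0),cv2.minAreaRect((P[:,:2]*1000).astype(np.float32)))
    for y in(.33,.36,.39): 
        k=abs(P[:,1]-y)<.01; print(y,P[k,0].min() if k.any() else None, P[k,0].max() if k.any() else None)
plan([.505,.085,.24],down(np.radians(185)),12)
E
```

```text
time_s: 10.92
ee_pos: [0.4609, 0.1293, 0.3392]
orientation: [1.568, 0.005, 2.533]
contact_force: [0.6, 0.2, -0.7]
gripper_width: 0.0379
gripper_force: 0.0
t 10.93 p [0.4609 0.1293 0.3392] rpy [1.568 0.005 2.533] q [-0.395, -0.679, 2.373, 1.6, 1.359, -1.702] F [ 0.6  0.2 -0.7] w 0.0379 0.0
scene 361 [0.44  0.137 0.012] [0.533 0.42  0.111]
side 194 [0.497 0.132 0.012] [0.534 0.155 0.109]
wrist 530 [0.51  0.236 0.093] [0.527 0.284 0.11 ]
675 n [ 0.765  0.051 -0.642] mu [0.5116 0.2518 0.0963] h [-0.067  0.998  0.   ] [-0.1112  0.0323] s [0.64  0.043 0.767] [-0.1093  0.0191]
ends [[0.519, 0.1408, 0.0963], [0.5095, 0.284, 0.0963]] top [0.5239 0.2526 0.111 ]
knife 0.95 [0.37830046 0.39118654] [0.61856475 0.44375103] ((498.5130310058594, 416.7923278808594), (31.858234405517578, 241.07928466796875), 83.95529174804688)
0.33 None None
0.36 None None
0.39 0.535955774470587 0.6142455880653945
12 rows of [-0.0077, -0.0219, 0.0096] [0.0797, 0.0288, -0.029] mm 10.0 deg 8.1
```

```bash
python3 -m handwheel '[[[-0.0077,-0.0219,0.0096],[0.0797,0.0288,-0.029]],[[-0.0077,-0.0219,0.0096],[0.0797,0.0288,-0.029]],[[-0.0077,-0.0219,0.0096],[0.0797,0.0288,-0.029]],[[-0.0077,-0.0219,0.0096],[0.0797,0.0288,-0.029]],[[-0.0077,-0.0219,0.0096],[0.0797,0.0288,-0.029]],[[-0.0077,-0.0219,0.0096],[0.0797,0.0288,-0.029]],[[-0.0077,-0.0219,0.0096],[0.0797,0.0288,-0.029]],[[-0.0077,-0.0219,0.0096],[0.0797,0.0288,-0.029]],[[-0.0077,-0.0219,0.0096],[0.0797,0.0288,-0.029]],[[-0.0077,-0.0219,0.0096],[0.0797,0.0288,-0.029]],[[-0.0077,-0.0219,0.0096],[0.0797,0.0288,-0.029]],[[-0.0077,-0.0219,0.0096],[0.0797,0.0288,-0.029]],[[0,0,0],[0,0,0]]]' 0
python3 - <<'E'
from lean import *
show()
s=bot.snapshot("scene"); P,u,v=pts(s); s2=bot.snapshot("side"); P2,_,_=pts(s2)
for nm,Q in(("scene",P),("side",P2)):
  a=np.radians(5); rx=(Q[:,0]-.637)*np.cos(a)+(Q[:,1]-.172)*np.sin(a)
  for z0 in(.02,.04,.06,.08,.1):
    for y0,y1 in((.13,.17),(.2,.24),(.25,.29)):
      m=(rx<-.102)&(Q[:,0]>.46)&(Q[:,1]>y0)&(Q[:,1]<y1)&(abs(Q[:,2]-z0)<.008)
      if m.sum()>3: print(nm,z0,y0,m.sum(),"x",Q[m,0].min().round(3),np.median(Q[m,0]).round(3),Q[m,0].max().round(3),"ymin",Q[m,1].min().round(3))
plan([.505,.085,.075],down(np.radians(185)),5)
E
```

```text
time_s: 12.8
ee_pos: [0.5054, 0.0859, 0.2401]
orientation: [-3.141, -0.001, -3.052]
contact_force: [-0.8, 0.1, -0.1]
gripper_width: 0.0005
gripper_force: 0.0
t 12.8 p [0.5054 0.0859 0.2401] rpy [-3.141e+00 -1.000e-03 -3.052e+00] q [0.119, -0.241, 1.788, -0.0, 1.595, -1.542] F [-0.8  0.1 -0.1] w 0.0005 0.0
scene 0.02 0.13 10 x 0.46 0.464 0.47 ymin 0.158
scene 0.02 0.25 7 x 0.487 0.493 0.5 ymin 0.279
scene 0.04 0.25 10 x 0.494 0.501 0.507 ymin 0.28
scene 0.06 0.25 6 x 0.501 0.507 0.511 ymin 0.283
scene 0.08 0.25 5 x 0.509 0.512 0.515 ymin 0.285
scene 0.1 0.13 19 x 0.525 0.529 0.533 ymin 0.137
scene 0.1 0.2 27 x 0.518 0.523 0.527 ymin 0.201
scene 0.1 0.25 26 x 0.512 0.52 0.523 ymin 0.251
side 0.02 0.13 62 x 0.461 0.499 0.512 ymin 0.132
side 0.02 0.2 41 x 0.49 0.494 0.499 ymin 0.201
side 0.02 0.25 29 x 0.486 0.49 0.495 ymin 0.25
side 0.04 0.13 50 x 0.503 0.507 0.531 ymin 0.132
side 0.04 0.2 39 x 0.494 0.5 0.506 ymin 0.2
side 0.04 0.25 28 x 0.492 0.497 0.502 ymin 0.251
side 0.06 0.13 64 x 0.506 0.514 0.534 ymin 0.133
side 0.06 0.2 38 x 0.503 0.507 0.511 ymin 0.202
side 0.06 0.25 31 x 0.5 0.504 0.508 ymin 0.25
side 0.08 0.13 56 x 0.513 0.52 0.534 ymin 0.133
side 0.08 0.2 38 x 0.508 0.514 0.52 ymin 0.201
side 0.08 0.25 33 x 0.507 0.51 0.515 ymin 0.25
side 0.1 0.13 62 x 0.522 0.527 0.537 ymin 0.134
side 0.1 0.2 51 x 0.515 0.521 0.532 ymin 0.201
side 0.1 0.25 41 x 0.512 0.518 0.525 ymin 0.25
5 rows of [0.0002, -0.0003, 0.083] [0.0003, 0.0002, 0.0] mm 33.2 deg 0.0
```

```bash
python3 -m handwheel '[[[-0.039,-0.003,0.08],[0,0,0]],[[0,0,0.12],[0,0,0]],[[0,0,0.12],[0,0,0]],[[0,0,0.105],[0,0,0]],[[0,0.04,0],[0,0,0]],[[0,0.03,0],[0,0,0]],[[0,0.02,0],[0,0,0]],[[0,0.02,0],[0,0,0]],[[0,0.02,0],[0,0,0]],[[0,0.02,0],[0,0,0]],[[0,0.02,0],[0,0,0]],[[0,0,0],[0,0,0]]]' 0
cat > ln2.py <<'E'
from lean import *
def sl(zs=(.02,.05,.08,.1)):
 for c in("scene","side"):
  s=bot.snapshot(c);Q,u,v=pts(s); a=np.radians(5); rx=(Q[:,0]-.637)*np.cos(a)+(Q[:,1]-.172)*np.sin(a)
  for z0 in zs:
      m=(rx<-.102)&(Q[:,0]>.46)&(Q[:,1]>.1)&(Q[:,1]<.385)&(abs(Q[:,2]-z0)<.008)
      if m.sum()>3: 
          q=Q[m]; l=q[q[:,1]>q[:,1].max()-.03]; r=q[q[:,1]<q[:,1].min()+.03]; print(c,z0,m.sum(),"y",q[:,1].min().round(3),q[:,1].max().round(3),"x left",np.median(l[:,0]).round(3),"right",np.median(r[:,0]).round(3))
 return s
E
python3 - <<'E'
from ln2 import *
show(); sl()
E
```

```text
time_s: 14.4
ee_pos: [0.5155, 0.1534, 0.0718]
orientation: [-3.141, 0.003, -3.053]
contact_force: [0.5, 0.3, -0.1]
gripper_width: 0.0003
gripper_force: 0.0
t 14.4 p [0.5155 0.1534 0.0718] rpy [-3.141e+00  3.000e-03 -3.053e+00] q [0.242, -0.084, 1.929, -0.001, 1.294, -1.417] F [ 0.5  0.3 -0.1] w 0.0003 0.0
scene 0.02 16 y 0.209 0.32 x left 0.477 right 0.48
scene 0.05 18 y 0.224 0.322 x left 0.492 right 0.493
scene 0.08 15 y 0.17 0.323 x left 0.506 right 0.507
scene 0.1 118 y 0.17 0.323 x left 0.517 right 0.526
side 0.02 198 y 0.156 0.319 x left 0.476 right 0.484
side 0.05 186 y 0.138 0.32 x left 0.491 right 0.51
side 0.08 182 y 0.133 0.322 x left 0.505 right 0.511
side 0.1 49 y 0.134 0.317 x left 0.511 right 0.511
```

```bash
python3 -m handwheel '[[[0,0.02,0],[0,0,0]],[[0,0.02,0],[0,0,0]],[[0,0,0],[0,0,0]],[[0,-0.03,0],[0,0,0]],[[0,-0.03,-0.05],[0,0,0]],[[0,0,-0.15],[0,0,0]],[[0,0,-0.15],[0,0,0]],[[0,0,-0.1],[0,0,0]],[[0,0,0],[0,0,0]]]' 0
python3 - <<'E'
from ln2 import *
show(); s=sl(); save(s,"pics/s6.png")
s=bot.snapshot("wrist"); save(s,"pics/w6.png")
lean(("side",))
E
```

```text
time_s: 15.62
ee_pos: [0.5166, 0.1441, 0.257]
orientation: [3.141, 0.009, -3.055]
contact_force: [-0.7, 0.1, -1.0]
gripper_width: 0.0002
gripper_force: 0.0
t 15.62 p [0.5166 0.1441 0.257 ] rpy [ 3.141  0.009 -3.055] q [0.225, -0.197, 1.724, -0.001, 1.605, -1.433] F [-0.7  0.1 -1. ] w 0.0002 0.0
scene 0.02 62 y 0.159 0.335 x left 0.466 right 0.463
scene 0.05 48 y 0.192 0.337 x left 0.484 right 0.492
scene 0.08 51 y 0.19 0.338 x left 0.503 right 0.51
scene 0.1 130 y 0.192 0.339 x left 0.517 right 0.523
side 0.02 189 y 0.156 0.332 x left 0.469 right 0.468
side 0.05 195 y 0.184 0.334 x left 0.486 right 0.498
side 0.08 190 y 0.184 0.337 x left 0.504 right 0.514
side 0.1 131 y 0.185 0.335 x left 0.514 right 0.524
side 1200 [0.441 0.141 0.012] [0.531 0.42  0.103]
1005 n [ 0.853  0.067 -0.518] mu [0.4955 0.2564 0.0572] h [-0.078  0.997  0.   ] [-0.0721  0.1562] s [0.516 0.04  0.855] [-0.0526  0.0507]
ends [[0.5012, 0.1845, 0.0572], [0.4834, 0.4121, 0.0572]] top [0.5217 0.2584 0.1006]
```

```bash
cat > t7.py <<'E'
from t3 import *
L14=np.radians(14); a5=np.radians(5)
sp=np.array([np.sin(L14)*np.cos(a5),np.sin(L14)*np.sin(a5),np.cos(L14)]); npv=np.array([np.cos(L14)*np.cos(a5),np.cos(L14)*np.sin(a5),-np.sin(L14)])
RG=Ro.from_matrix(np.c_[np.cross(npv,-sp),npv,-sp]); GP=np.array([.518,.307,.089]); TG=GP+.006*sp
if __name__=="__main__":
    for Y in (TG,TG+.1*sp): b=best(Y,RG,10); print(Y.round(3),b[0],b[1].round(2))
    for h in (0,.12):
        for be in (80,95): 
            B=np.radians(be); z=np.array([np.cos(B),np.sin(B),0]); Y=riser(-.045,-.162,.126+h)-.006*z; b=best(Y,fwd(B,1),15); print(be,Y.round(3),b[0],b[1].round(2))
    plan(TG+.1*sp,RG,10)
E
python3 t7.py
```

```text
1.4132806036570855e-11 [ 0.138  0.46   0.081  0.62   0.277  0.025 -0.     1.571 -0.     0.   ]
[0.519 0.307 0.095] 3.027143753449495e-17 [0.45 0.18 1.63 0.09 1.56 0.35]
[0.544 0.309 0.192] 3.3597042083885668e-21 [0.44 0.16 1.49 0.08 1.72 0.36]
80 [0.605 0.001 0.126] 3.69525160118963e-19 [-0.5   0.38  1.83  1.37  1.83 -2.24]
95 [0.607 0.001 0.126] 6.743923473245759e-20 [-0.45  0.5   1.67  1.25  2.01 -2.24]
80 [0.605 0.001 0.246] 1.005675477975943e-30 [-0.5   0.21  1.81  1.43  1.86 -2.04]
95 [0.607 0.001 0.246] 1.0397772508800208e-30 [-0.45  0.34  1.65  1.34  2.06 -2.05]
10 rows of [0.0192, 0.0433, 0.0108] [0.0123, 0.0123, 0.0994] mm 19.4 deg 9.1
```

View pics/w6.png

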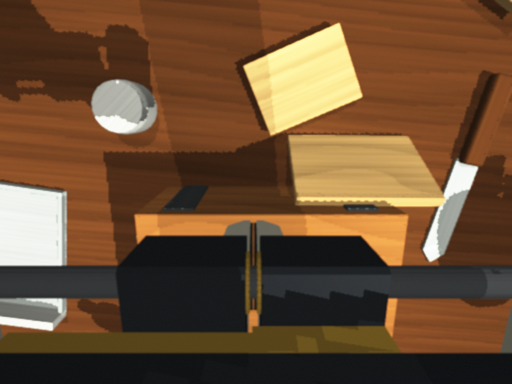

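The wrist view shows the board leaning at px (290–440, 135–205). Its left end protrudes past the block's edge at px 407, so there is room behind it.

```bash
python3 -m handwheel '[[[0.0192,0.0433,0.0108],[0.0123,0.0123,0.0994]],[[0.0192,0.0433,0.0108],[0.0123,0.0123,0.0994]],[[0.0192,0.0433,0.0108],[0.0123,0.0123,0.0994]],[[0.0192,0.0433,0.0108],[0.0123,0.0123,0.0994]],[[0.0192,0.0433,0.0108],[0.0123,0.0123,0.0994]],[[0.0192,0.0433,0.0108],[0.0123,0.0123,0.0994]],[[0.0192,0.0433,0.0108],[0.0123,0.0123,0.0994]],[[0.0192,0.0433,0.0108],[0.0123,0.0123,0.0994]],[[0.0192,0.0433,0.0108],[0.0123,0.0123,0.0994]],[[0.0192,0.0433,0.0108],[0.0123,0.0123,0.0994]],[[0,0,0],[0,0,0]],[[0,0,0],[0,0,0]]]' 0.7
python3 - <<'E'
from t7 import *
from ln2 import sl
show(); sl((.02,.05,.08,.097)); plan(TG,RG,4)
s=bot.snapshot("wrist"); save(s,"pics/w7.png")
E
```

```text
time_s: 17.32
ee_pos: [0.5434, 0.3096, 0.1923]
orientation: [-2.898, 0.0, 1.662]
contact_force: [0.2, -0.1, 0.5]
gripper_width: 0.0655
gripper_force: 0.0
1.4132806036570855e-11 [ 0.138  0.46   0.081  0.62   0.277  0.025 -0.     1.571 -0.     0.   ]
t 17.32 p [0.5434 0.3096 0.1923] rpy [-2.898  0.     1.662] q [0.441, 0.163, 1.486, 0.083, 1.722, 0.352] F [ 0.2 -0.1  0.5] w 0.0655 0.0
scene 0.02 22 y 0.263 0.335 x left 0.467 right 0.466
scene 0.05 27 y 0.237 0.337 x left 0.484 right 0.489
scene 0.08 32 y 0.189 0.338 x left 0.503 right 0.51
scene 0.097 105 y 0.191 0.339 x left 0.516 right 0.523
side 0.02 204 y 0.155 0.334 x left 0.467 right 0.467
side 0.05 202 y 0.183 0.335 x left 0.487 right 0.498
side 0.08 191 y 0.184 0.337 x left 0.504 right 0.514
side 0.097 164 y 0.185 0.335 x left 0.514 right 0.523
4 rows of [-0.0003, 0.0001, 0.0632] [0.0003, 0.0001, 0.0005] mm 25.3 deg 0.1
```

View pics/w7.png

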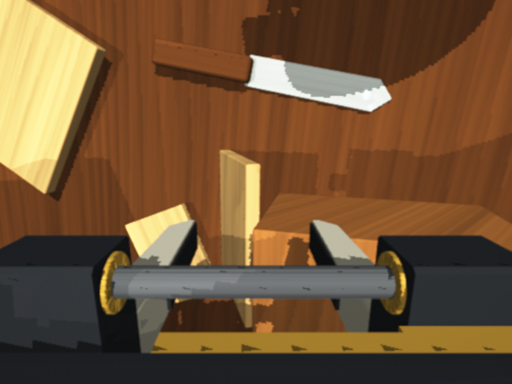

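Run:
```python
from t7 import *
s=bot.snapshot("wrist"); P,u,v=pts(s); a=np.radians(5)
rx=(P[:,0]-.637)*np.cos(a)+(P[:,1]-.172)*np.sin(a); ry=-(P[:,0]-.637)*np.sin(a)+(P[:,1]-.172)*np.cos(a)
m=(abs(P[:,2]-.12)<.004)&(rx>-.12)&(rx<.1)&(ry>.05)&(ry<.2); print("block ry max",np.percentile(ry[m],[95,99,100]).round(4),"rx min",np.percentile(rx[m],[0,1,5]).round(4))
m=(P[:,2]>.15)&(P[:,2]<.2)&(abs(rx+.09)<.08)&(ry>.1)&(ry<.2)
for lo_,hi_ in((150,240),(300,360)):
    k=m&(u>lo_)&(u<hi_); print("finger",k.sum(),"rx",np.percentile(rx[k],[2,98]).round(4),"ry",np.percentile(ry[k],[0,2,98,100]).round(4),"z",P[k,2].min().round(3))
k=(u>215)&(u<265)&(v>150)&(v<235)&(P[:,2]>.05)&(P[:,2]<.115); print("board rx",np.percentile(rx[k],[2,98]).round(4),"ry",np.percentile(ry[k],[2,98]).round(4),"ztop",np.percentile(P[k,2],99).round(4))
d=TG-[.637,.172,0]; print("TG r",d[0]*np.cos(a)+d[1]*np.sin(a),-d[0]*np.sin(a)+d[1]*np.cos(a))
```

```text
3.072497811729136e-11 [0.138 0.46  0.081 0.62  0.277 0.025 0.    1.571 0.    0.   ]
block ry max [0.1285 0.1297 0.1304] rx min [-0.1011 -0.1005 -0.0975]
finger 627 rx [-0.1288 -0.114 ] ry [0.1376 0.1384 0.1549 0.1552] z 0.175
finger 1343 rx [-0.0557 -0.0336] ry [0.1373 0.1395 0.1551 0.1553] z 0.16
board rx [-0.1398 -0.0979] ry [0.1068 0.1759] ztop 0.1103
TG r -0.10532961242838587 0.14485781762935698
```

```bash
python3 -m handwheel '[[[0,0,0.063],[0,0,0]],[[0,0,0.063],[0,0,0]],[[0,0,0.063],[0,0,0]],[[0,0,0.04],[0,0,0]],[[0,0,0.023],[0,0,0]],[[0,0,0],[0,0,0]]]' 0.7 && python3 -m handwheel '[[[0,0,0],[0,0,0]],[[0,0,0],[0,0,0]],[[0,0,0],[0,0,0]],[[0,0,0],[0,0,0]],[[0,0,0],[0,0,0]],[[0,0,0],[0,0,0]]]' 0
python3 - <<'E'
from t7 import *
from ln2 import sl
show(); sl((.02,.05,.08))
E
```

```text
time_s: 18.27
ee_pos: [0.5196, 0.3078, 0.0948]
orientation: [-2.898, 0.0, 1.66]
contact_force: [-0.0, 0.1, 1.4]
gripper_width: 0.0651
gripper_force: 0.0
time_s: 19.02
ee_pos: [0.5169, 0.3083, 0.0955]
orientation: [-2.891, -0.0, 1.66]
contact_force: [-26.3, 0.9, 15.5]
gripper_width: 0.0191
gripper_force: 29.1
3.072497811729136e-11 [0.138 0.46  0.081 0.62  0.277 0.025 0.    1.571 0.    0.   ]
t 19.02 p [0.5169 0.3083 0.0955] rpy [-2.891 -0.     1.66 ] q [0.454, 0.176, 1.634, 0.089, 1.566, 0.354] F [-26.3   0.9  15.5] w 0.0191 29.0758064963984
scene 0.02 12 y 0.307 0.336 x left 0.468 right 0.468
scene 0.05 14 y 0.315 0.337 x left 0.488 right 0.488
scene 0.08 15 y 0.31 0.338 x left 0.508 right 0.508
side 0.02 193 y 0.157 0.335 x left 0.47 right 0.469
side 0.05 196 y 0.184 0.336 x left 0.489 right 0.492
side 0.08 163 y 0.185 0.311 x left 0.505 right 0.51
```

```bash
python3 -m handwheel '[[[0,-0.012,0],[0,0,0]],[[0,-0.012,-0.01],[0,0,0]],[[0,-0.012,-0.02],[0,0,0]],[[0,-0.012,-0.03],[0,0,0]],[[0,0,-0.03],[0,0,0]],[[0,0,0],[0,0,0]],[[0,0,0],[0,0,0]]]'
python3 - <<'E'
from t7 import *
from ln2 import sl
show(); sl((.03,.05,.08,.1))
s=bot.snapshot("side"); save(s,"pics/s8.png")
E
```

```text
time_s: 20.0
ee_pos: [0.5097, 0.3069, 0.134]
orientation: [-2.898, 0.001, 1.659]
contact_force: [-0.2, -0.6, -3.9]
gripper_width: 0.0116
gripper_force: 30.0
3.9710790211699987e-11 [0.138 0.46  0.081 0.62  0.277 0.025 0.    1.571 0.    0.   ]
t 20.0 p [0.5097 0.3069 0.134 ] rpy [-2.898e+00  1.000e-03  1.659e+00] q [0.459, 0.129, 1.62, 0.087, 1.62, 0.365] F [-0.2 -0.6 -3.9] w 0.0116 29.99714344739914
scene 0.03 4 y 0.328 0.335 x left 0.489 right 0.489
scene 0.05 7 y 0.325 0.335 x left 0.491 right 0.491
scene 0.08 24 y 0.286 0.336 x left 0.509 right 0.514
scene 0.1 87 y 0.19 0.337 x left 0.508 right 0.52
side 0.03 76 y 0.182 0.329 x left 0.481 right 0.493
side 0.05 138 y 0.183 0.333 x left 0.484 right 0.496
side 0.08 146 y 0.183 0.333 x left 0.492 right 0.504
side 0.1 150 y 0.183 0.331 x left 0.497 right 0.509
```

Run:
```python
from t7 import *
plan([.485,.29,.36],RG,7)
```

```text
3.491551492373901e-11 [0.138 0.46  0.081 0.62  0.277 0.025 0.    1.571 0.    0.   ]
7 rows of [-0.0053, -0.0285, -0.0761] [0.0, 0.0001, 0.0001] mm 32.6 deg 0.0
```

```bash
python3 -m handwheel '[[[0,-0.05,-0.03],[0,0,0]],[[-0.006,-0.025,-0.084],[0,0,0]],[[-0.006,-0.025,-0.084],[0,0,0]],[[-0.006,-0.025,-0.084],[0,0,0]],[[-0.006,-0.025,-0.084],[0,0,0]],[[-0.006,-0.025,-0.084],[0,0,0]],[[-0.006,-0.025,-0.083],[0,0,0]],[[0,0,0],[0,0,0]]]'
python3 - <<'E'
from t7 import *
show()
B=np.radians(95); zb=np.array([np.cos(B),np.sin(B),0]); Y=riser(-.045,-.162,.31)-.006*zb
plan(Y,fwd(B,1),20)
E
```

```text
time_s: 21.15
ee_pos: [0.4851, 0.2905, 0.3627]
orientation: [-2.902, -0.001, 1.659]
contact_force: [0.6, 0.5, -3.7]
gripper_width: 0.0115
gripper_force: 30.0
3.491551492373901e-11 [0.138 0.46  0.081 0.62  0.277 0.025 0.    1.571 0.    0.   ]
t 21.15 p [0.4851 0.2905 0.3627] rpy [-2.902e+00 -1.000e-03  1.659e+00] q [0.452, 0.0, 1.384, 0.093, 1.98, 0.391] F [ 0.6  0.5 -3.7] w 0.0115 29.99826818704605
20 rows of [-0.04, -0.0143, -0.0154] [-0.044, 0.0345, -0.044] mm 18.1 deg 6.4
```

```bash
python3 -m handwheel '[[[-0.04,-0.0143,-0.0154],[-0.044,0.0345,-0.044]],[[-0.04,-0.0143,-0.0154],[-0.044,0.0345,-0.044]],[[-0.04,-0.0143,-0.0154],[-0.044,0.0345,-0.044]],[[-0.04,-0.0143,-0.0154],[-0.044,0.0345,-0.044]],[[-0.04,-0.0143,-0.0154],[-0.044,0.0345,-0.044]],[[-0.04,-0.0143,-0.0154],[-0.044,0.0345,-0.044]],[[-0.04,-0.0143,-0.0154],[-0.044,0.0345,-0.044]],[[-0.04,-0.0143,-0.0154],[-0.044,0.0345,-0.044]],[[-0.04,-0.0143,-0.0154],[-0.044,0.0345,-0.044]],[[-0.04,-0.0143,-0.0154],[-0.044,0.0345,-0.044]]]'
python3 - <<'E'
from t7 import *
show()
B=np.radians(95); zb=np.array([np.cos(B),np.sin(B),0]); Y=riser(-.045,-.162,.31)-.006*zb
plan(Y,fwd(B,1),10)
E
```

```text
time_s: 22.4
ee_pos: [0.4922, 0.1154, 0.372]
orientation: [2.478, -0.4, 2.444]
contact_force: [0.4, 1.0, -4.0]
gripper_width: 0.0117
gripper_force: 30.0
3.605238330095517e-11 [0.138 0.46  0.081 0.62  0.277 0.025 0.    1.571 0.    0.   ]
t 22.4 p [0.4922 0.1154 0.372 ] rpy [ 2.478 -0.4    2.444] q [-0.212, -0.386, 1.811, 0.762, 1.661, -0.851] F [ 0.4  1.  -4. ] w 0.0117 30.005259811878204
10 rows of [-0.0398, -0.0133, -0.0156] [-0.0441, 0.0344, -0.0442] mm 17.9 deg 6.4
```

```bash
python3 -m handwheel '[[[-0.04,-0.0135,-0.0156],[-0.044,0.0344,-0.044]],[[-0.04,-0.0135,-0.0156],[-0.044,0.0344,-0.044]],[[-0.04,-0.0135,-0.0156],[-0.044,0.0344,-0.044]],[[-0.04,-0.0135,-0.0156],[-0.044,0.0344,-0.044]],[[-0.04,-0.0135,-0.0156],[-0.044,0.0344,-0.044]],[[-0.04,-0.0135,-0.0156],[-0.044,0.0344,-0.044]],[[-0.04,-0.0135,-0.0156],[-0.044,0.0344,-0.044]],[[-0.04,-0.0135,-0.0156],[-0.044,0.0344,-0.044]],[[-0.04,-0.0135,-0.0156],[-0.044,0.0344,-0.044]],[[-0.04,-0.0135,-0.0156],[-0.044,0.0344,-0.044]],[[0,0,0],[0,0,0]],[[0,0,0],[0,0,0]]]'
python3 - <<'E'
from t7 import *
show()
ims=[]
for c in("scene","side"):
    s=bot.snapshot(c); ims.append(s["image"]); P,u,v=pts(s)
    for x in bot.cut_out("stone_board",c):
        Q,_,_=pts(s,x["region"]); 
        if np.median(Q[:,2])>.2:
            Q=Q[Q[:,2]>.28]; mu=Q.mean(0)
            for t in range(5): 
                k=Q if t==0 else Q[abs((Q-mu)@n)<.006]
                mu=k.mean(0); n=np.linalg.svd(k-mu,full_matrices=False)[2][2]
            n*=np.sign(n[2]); print(c,len(Q),"n",n.round(3),"mu",mu.round(4),cv2.minAreaRect((Q[:,:2]*1000).astype(np.float32)),"z pct",np.percentile(Q[:,2],[2,50,98]).round(4))
cv2.imwrite("pics/s9.png",cv2.resize(np.hstack([ims[0][100:340,90:410],ims[1][60:300,150:470]])[:,:,::-1],(800,300)))
E
```

```text
time_s: 23.9
ee_pos: [0.6069, 0.001, 0.3101]
orientation: [1.575, -0.007, -3.057]
contact_force: [-0.8, 0.7, -3.6]
gripper_width: 0.0118
gripper_force: 30.0
3.662736780540854e-11 [0.138 0.46  0.081 0.62  0.277 0.025 0.    1.571 0.    0.   ]
t 23.9 p [0.6069 0.001  0.3101] rpy [ 1.575 -0.007 -3.057] q [-0.449, 0.27, 1.615, 1.386, 2.074, -1.927] F [-0.8  0.7 -3.6] w 0.0118 30.019842982292175
scene 2685 n [0.022 0.18  0.983] mu [0.6484 0.0801 0.3193] ((648.3115234375, 61.02222442626953), (150.78851318359375, 111.38919067382812), 5.1114068031311035) z pct [0.3083 0.3166 0.3273]
side 710 n [0.004 0.146 0.989] mu [0.6575 0.067  0.3241] ((653.35791015625, 25.93029022216797), (194.7845001220703, 127.28977966308594), 83.3901596069336) z pct [0.314  0.3255 0.3282]
```

View pics/s9.png

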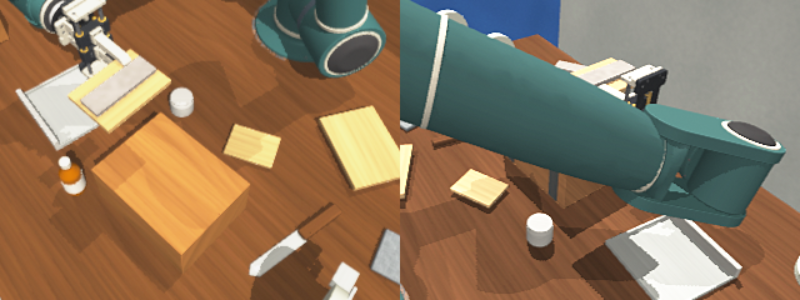

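```bash
cat > slope.py <<'E'
from t7 import *
def slope(zmin,cams=("scene",)):
  a=np.radians(5)
  for c in cams:
    s=bot.snapshot(c)
    for x in bot.cut_out("stone_board",c):
        Q,u,v=pts(s,x["region"])
        if len(Q)<300 or np.median(Q[:,2])<zmin or np.hypot(*(np.median(Q,0)[:2]-[.65,.06]))>.15: continue
        Q=Q[Q[:,2]>zmin-.02]; rc=cv2.minAreaRect((Q[:,:2]*1000).astype(np.float32)); c0=np.array(rc[0])/1000
        rx=(Q[:,0]-c0[0])*np.cos(a)+(Q[:,1]-c0[1])*np.sin(a); ry=-(Q[:,0]-c0[0])*np.sin(a)+(Q[:,1]-c0[1])*np.cos(a)
        print(c,len(Q),"rect",np.round(rc[0],1),np.round(rc[1],1),round(rc[2],1))
        for nm,lo_,hi_ in(("near",-.052,-.036),("stone",-.018,.018),("far",.036,.052)):
            k=(ry>lo_)&(ry<hi_)&(abs(rx)<.062)
            if k.sum()>20:
                A=np.c_[rx[k],ry[k],np.ones(k.sum())]; zz=Q[k,2]; w=abs(zz-np.median(zz))<.012; co=np.linalg.lstsq(A[w],zz[w],rcond=None)[0]; print(nm,w.sum(),"z",np.median(zz).round(4),"slope rx,ry",co[:2].round(3))
    return s
E
python3 -c "
from slope import *
slope(.3)"
```

```text
5.102740452400667e-11 [ 0.138  0.46   0.081  0.62   0.277  0.025 -0.     1.571 -0.    -0.   ]
scene 2737 rect [648.2  61. ] [150.5 111.4] 5.5
near 244 z 0.3173 slope rx,ry [-0.012 -0.023]
stone 726 z 0.327 slope rx,ry [-0.009 -0.004]
far 342 z 0.3167 slope rx,ry [-0.009 -0.015]
```

```bash
python3 -m handwheel '[[[0,-0.06,0],[0,0,0]],[[0,-0.09,0],[0,0,0]],[[0,-0.1,0],[0,0,0]],[[0,-0.09,0],[0,0,0]],[[0,-0.06,0],[0,0,0]],[[0,-0.03,0],[0,0,0]],[[0,-0.015,0],[0,0,0]],[[0,-0.01,0],[0,0,0]],[[0,0,0],[0,0,0]]]'; python3 -c "
from slope import *
show(); slope(.12)"
```

```text
time_s: 25.32
ee_pos: [0.6066, 0.0001, 0.1294]
orientation: [1.574, -0.003, -3.056]
contact_force: [0.4, -1.0, -3.9]
gripper_width: 0.0118
gripper_force: 30.0
5.102740452400667e-11 [ 0.138  0.46   0.081  0.62   0.277  0.025 -0.     1.571 -0.    -0.   ]
t 25.32 p [6.066e-01 1.000e-04 1.294e-01] rpy [ 1.574e+00 -3.000e-03 -3.056e+00] q [-0.45, 0.492, 1.668, 1.249, 2.007, -2.229] F [ 0.4 -1.  -3.9] w 0.0118 30.021532773971558
scene 2124 rect [643.6  57.1] [160.5 118.5] 5.9
near 193 z 0.1348 slope rx,ry [-0.013  0.002]
stone 557 z 0.1448 slope rx,ry [-0.008 -0.01 ]
far 260 z 0.1345 slope rx,ry [-0.012 -0.023]
```

```bash
python3 -m handwheel '[[[0,-0.004,0],[0,0,0]],[[0,-0.003,0],[0,0,0]],[[0,0,0],[0,0,0]]]'; python3 -c "
from slope import *
show()"
```

```text
time_s: 25.8
ee_pos: [0.6065, 0.0001, 0.1264]
orientation: [1.574, -0.004, -3.056]
contact_force: [-1.0, -0.2, -1.9]
gripper_width: 0.012
gripper_force: 30.0
4.739930670183412e-11 [ 0.138  0.46   0.081  0.62   0.277  0.025  0.     1.571 -0.     0.   ]
t 25.8 p [6.065e-01 1.000e-04 1.264e-01] rpy [ 1.574 -0.004 -3.056] q [-0.45, 0.497, 1.668, 1.248, 2.006, -2.234] F [-1.  -0.2 -1.9] w 0.012 30.002405047416687
```

Contact has begun: the load has dropped from 3.9 to 1.9 N. I'll go about 0.6 mm lower, release and back out.

```bash
python3 -m handwheel '[[[0,-0.0015,0],[0,0,0]],[[0,0,0],[0,0,0]]]'; python3 -m handwheel '[[[0,0,0],[0,0,0]],[[0,0,0],[0,0,0]],[[0,0,0],[0,0,0]]]' 0.5; python3 -m handwheel '[[[0,0,-0.03],[0,0,0]],[[0,0,-0.06],[0,0,0]],[[0,0,-0.06],[0,0,0]],[[0,0,-0.02],[0,0,0]],[[0,0,0],[0,0,0]]]' 0.5; python3 -c "
from slope import *
show(); slope(.12)"
```

```text
time_s: 26.05
ee_pos: [0.6065, 0.0, 0.1261]
orientation: [1.573, -0.003, -3.056]
contact_force: [-1.4, -0.1, 3.6]
gripper_width: 0.0117
gripper_force: 30.0
time_s: 26.42
ee_pos: [0.6065, 0.0001, 0.1255]
orientation: [1.574, -0.004, -3.056]
contact_force: [-0.9, 0.1, -0.7]
gripper_width: 0.0371
gripper_force: 0.0
time_s: 27.05
ee_pos: [0.6124, -0.0685, 0.1256]
orientation: [1.574, -0.004, -3.057]
contact_force: [0.1, 0.4, 0.5]
gripper_width: 0.0464
gripper_force: 0.0
3.4372060753184996e-11 [ 0.138  0.46   0.081  0.62   0.277  0.025  0.     1.571 -0.     0.   ]
t 27.05 p [ 0.6124 -0.0685  0.1256] rpy [ 1.574 -0.004 -3.057] q [-0.532, 0.557, 1.58, 1.205, 2.079, -2.23] F [0.1 0.4 0.5] w 0.0464 0.0
scene 2090 rect [648.7  59.5] [149.7 113.2] 5.0
near 224 z 0.1321 slope rx,ry [-0.     0.021]
stone 557 z 0.1422 slope rx,ry [-0.003 -0.002]
far 252 z 0.1322 slope rx,ry [-0.001  0.006]
```

```bash
python3 -m handwheel '[[[0,0.1,-0.02],[0,0,0]],[[0,0.15,0],[0,0,0]],[[0,0.15,0],[0,0,0]],[[0,0.05,0],[0,0,0]]]' 0.75
python3 - <<'E'
from slope import *
show(); plan([.6485,.060,.28],down(np.radians(185)),10)
E
```

```text
time_s: 27.65
ee_pos: [0.6135, -0.0743, 0.3097]
orientation: [1.577, 0.0, -3.055]
contact_force: [0.3, -0.3, -0.1]
gripper_width: 0.0696
gripper_force: 0.0
3.5043190571570904e-11 [ 0.138  0.46   0.081  0.62   0.277  0.025  0.     1.571 -0.     0.   ]
t 27.65 p [ 0.6135 -0.0743  0.3097] rpy [ 1.577  0.    -3.055] q [-0.538, 0.349, 1.517, 1.358, 2.162, -1.933] F [ 0.3 -0.3 -0.1] w 0.0696 0.0
10 rows of [-0.0116, 0.0174, 0.0328] [0.0996, 0.0001, -0.0] mm 15.6 deg 9.0
```

```bash
python3 -m handwheel '[[[-0.0116,0.0174,0.0328],[0.0996,0,0]],[[-0.0116,0.0174,0.0328],[0.0996,0,0]],[[-0.0116,0.0174,0.0328],[0.0996,0,0]],[[-0.0116,0.0174,0.0328],[0.0996,0,0]],[[-0.0116,0.0174,0.0328],[0.0996,0,0]],[[-0.0116,0.0174,0.0328],[0.0996,0,0]],[[-0.0116,0.0174,0.0328],[0.0996,0,0]],[[-0.0116,0.0174,0.0328],[0.0996,0,0]],[[-0.0116,0.0174,0.0328],[0.0996,0,0]],[[-0.0116,0.0174,0.0328],[0.0996,0,0]],[[0,0,0],[0,0,0]],[[0,0,0],[0,0,0]]]' 0.75
python3 - <<'E'
from slope import *
show(); slope(.12)
s=bot.snapshot("wrist"); P,u,v=pts(s)
m=(abs(P[:,2]-.142)<.004)&(abs(P[:,0]-.648)<.1)&(abs(P[:,1]-.06)<.06); print(m.sum(),cv2.minAreaRect((P[m][:,:2]*1000).astype(np.float32)),np.median(P[m][:,2]))
plan([.6485,.060,.159],down(np.radians(185)),4)
E
```

```text
time_s: 29.15
ee_pos: [0.6484, 0.0594, 0.2761]
orientation: [3.136, -0.005, -3.055]
contact_force: [0.2, -1.0, 0.1]
gripper_width: 0.0697
gripper_force: 0.0
4.195765956893638e-11 [ 0.138  0.46   0.081  0.62   0.277  0.025  0.     1.571 -0.    -0.   ]
t 29.15 p [0.6484 0.0594 0.2761] rpy [ 3.136 -0.005 -3.055] q [0.05, 0.061, 1.449, 0.005, 1.638, -1.607] F [ 0.2 -1.   0.1] w 0.0697 0.0
scene 2052 rect [644.9  59.2] [158.2 113. ] 5.0
near 190 z 0.1321 slope rx,ry [0.003 0.009]
stone 557 z 0.1423 slope rx,ry [ 0.    -0.006]
far 254 z 0.1323 slope rx,ry [-0.005  0.02 ]
7205 ((646.7031860351562, 57.85952377319336), (139.7308807373047, 46.08597946166992), 4.996883392333984) 0.14134387423808092
4 rows of [-0.0002, 0.0009, 0.0735] [0.0007, -0.0006, -0.0005] mm 29.4 deg 0.1
```

```bash
python3 -m handwheel '[[[0.003,-0.004,0.09],[0,0,0]],[[0,0,0.1],[0,0,0]],[[0,0,0.07],[0,0,0]],[[0,0,0.033],[0,0,0]],[[0,0,0],[0,0,0]]]' 0.75; python3 -m handwheel '[[[0,0,0],[0,0,0]],[[0,0,0],[0,0,0]],[[0,0,0],[0,0,0]],[[0,0,0],[0,0,0]],[[0,0,-0.02],[0,0,0]],[[0,0,-0.05],[0,0,0]],[[0,0,-0.1],[0,0,0]],[[0,0,-0.15],[0,0,0]],[[0,0,0],[0,0,0]]]' 0
python3 - <<'E'
from slope import *
show(); plan(tray(.012,0,.2),down(np.radians(86.6)),14)
E
```

```text
time_s: 29.92
ee_pos: [0.6472, 0.0573, 0.1595]
orientation: [3.138, -0.004, -3.057]
contact_force: [0.3, -0.5, 0.8]
gripper_width: 0.0698
gripper_force: 0.0
time_s: 31.05
ee_pos: [0.6486, 0.0576, 0.2943]
orientation: [3.139, 0.005, -3.056]
contact_force: [1.1, 0.4, -4.9]
gripper_width: 0.0453
gripper_force: 30.0
4.143607679196748e-11 [ 0.138  0.46   0.081  0.62   0.277  0.025  0.     1.571 -0.    -0.   ]
t 31.05 p [0.6486 0.0576 0.2943] rpy [ 3.139  0.005 -3.056] q [0.048, 0.053, 1.428, 0.003, 1.657, -1.608] F [ 1.1  0.4 -4.9] w 0.0453 29.99456763267517
14 rows of [-0.0377, -0.0383, 0.0168] [0.0003, 0.0, 0.078] mm 22.5 deg 7.0
```

```bash
python3 -m handwheel '[[[-0.0377,-0.0383,0.0168],[0,0,0.078]],[[-0.0377,-0.0383,0.0168],[0,0,0.078]],[[-0.0377,-0.0383,0.0168],[0,0,0.078]],[[-0.0377,-0.0383,0.0168],[0,0,0.078]],[[-0.0377,-0.0383,0.0168],[0,0,0.078]],[[-0.0377,-0.0383,0.0168],[0,0,0.078]],[[-0.0377,-0.0383,0.0168],[0,0,0.078]],[[-0.0377,-0.0383,0.0168],[0,0,0.078]],[[-0.0377,-0.0383,0.0168],[0,0,0.078]],[[-0.0377,-0.0383,0.0168],[0,0,0.078]],[[-0.0377,-0.0383,0.0168],[0,0,0.078]],[[-0.0377,-0.0383,0.0168],[0,0,0.078]],[[-0.0377,-0.0383,0.0168],[0,0,0.078]],[[-0.0377,-0.0383,0.0168],[0,0,0.078]],[[0,0,0],[0,0,0]],[[0,0,0],[0,0,0]]]'
cat > tr.py <<'E'
from h import *
def rail(c="scene"):
    s=bot.snapshot(c); P,u,v=pts(s); a=np.radians(-3.4); d=P[:,:2]-[.6545,-.2065]
    tx=d[:,0]*np.cos(a)+d[:,1]*np.sin(a); ty=-d[:,0]*np.sin(a)+d[:,1]*np.cos(a)
    m=(abs(P[:,2]-.033)<.004)&(tx>.07)&(tx<.12)&(abs(ty)<.11); R=P[m]; print(c,"rail",m.sum(),cv2.minAreaRect((R[:,:2]*1000).astype(np.float32)) if m.sum()>5 else "")
    near=[(ty[m&(abs(ty-y)<.012)].mean(), np.percentile(tx[m&(abs(ty-y)<.012)],3)) for y in (-.08,-.05,-.02,.02,.05,.08) if (m&(abs(ty-y)<.012)).sum()>5]; print("near face tx by ty",np.round(near,4).tolist())
    for zt,nm in((.016,"board"),(.026,"stone")):
        m=(abs(P[:,2]-zt)<.0035)&(tx>-.08)&(tx<.083)&(abs(ty)<.09)
        if m.sum()>50: print(nm,m.sum(),cv2.minAreaRect((np.c_[tx,ty][m]*1000).astype(np.float32)))
    return s
E
python3 - <<'E'
from slope import *
from tr import *
show(); plan(tray(.012,0,.2),down(np.radians(86.6)),3)
rail(); rail("wrist")
s=bot.snapshot("scene"); print([np.round(x["point"],4) for x in bot.landmark_of("tray","scene")[:1]])
for x in bot.cut_out("stone_board","scene"):
    Q,_,_=pts(s,x["region"]); 
    if np.median(Q[:,2])>.1: print(cv2.minAreaRect((Q[:,:2]*1000).astype(np.float32)),np.percentile(Q[:,2],[5,50,95]))
E
```

```text
time_s: 33.05
ee_pos: [0.6651, -0.2069, 0.1925]
orientation: [-3.137, -0.003, 1.514]
contact_force: [-0.7, 0.8, -3.9]
gripper_width: 0.0456
gripper_force: 30.0
4.1145531426423076e-11 [ 0.138  0.46   0.081  0.62   0.277  0.025  0.     1.571 -0.    -0.   ]
t 33.05 p [ 0.6651 -0.2069  0.1925] rpy [-3.137e+00 -3.000e-03  1.514e+00] q [-0.339, 0.182, 1.451, 0.001, 1.514, -0.282] F [-0.7  0.8 -3.9] w 0.0456 29.994647204875946
3 rows of [-0.0002, 0.0012, -0.0062] [-0.0009, -0.0006, 0.0005] mm 2.5 deg 0.1
scene rail 212 ((746.63671875, -210.97857666015625), (201.58045959472656, 11.95830249786377), 86.39949035644531)
near face tx by ty [[-0.0801, 0.0866], [-0.0504, 0.0869], [-0.0212, 0.0864], [0.0196, 0.087], [0.0502, 0.0873], [0.0789, 0.0868]]
wrist rail 267 ((751.3603515625, -121.6701431274414), (17.34075927734375, 12.378195762634277), 87.4658432006836)
near face tx by ty [[0.0868, 0.0857]]
[array([ 0.6518, -0.2049,  0.0023])]
((641.8189697265625, -243.6083221435547), (237.91299438476562, 153.54840087890625), 83.6764907836914) [0.16141625 0.16631505 0.17651983]
```

```bash
python3 -m handwheel '[[[0,0,0.07],[0,0,0]],[[0,0,0.1],[0,0,0]],[[0,0,0.1],[0,0,0]],[[0,0,0.06],[0,0,0]],[[0,0,0.025],[0,0,0]],[[0,0,0.01],[0,0,0]],[[0,0,0.004],[0,0,0]],[[0,0,0],[0,0,0]]]'; python3 -c "
from slope import *
show()"
```

```text
time_s: 34.3
ee_pos: [0.6646, -0.2069, 0.0458]
orientation: [-3.138, -0.002, 1.512]
contact_force: [0.0, 0.4, -3.9]
gripper_width: 0.0453
gripper_force: 30.0
4.559985722352167e-11 [ 0.138  0.46   0.081  0.62   0.277  0.025  0.     1.571 -0.     0.   ]
t 34.3 p [ 0.6646 -0.2069  0.0458] rpy [-3.138e+00 -2.000e-03  1.512e+00] q [-0.339, 0.278, 1.585, 0.001, 1.282, -0.28] F [ 0.   0.4 -3.9] w 0.0453 29.994525611400604
```

```bash
python3 -m handwheel '[[[0,0,0.004],[0,0,0]],[[0,0,0.0025],[0,0,0]],[[0,0,0],[0,0,0]]]'; python3 -m handwheel '[[[0,0,0.001],[0,0,0]],[[0,0,0],[0,0,0]]]'
```

```text
time_s: 34.67
ee_pos: [0.6644, -0.2068, 0.043]
orientation: [-3.138, -0.002, 1.512]
contact_force: [-5.1, 0.3, 4.1]
gripper_width: 0.0457
gripper_force: 30.0
time_s: 34.92
ee_pos: [0.6643, -0.2069, 0.0429]
orientation: [-3.138, -0.002, 1.512]
contact_force: [-7.7, 1.1, 8.6]
gripper_width: 0.0453
gripper_force: 30.0
```

```bash
python3 -m handwheel '[[[0,0,0],[0,0,0]],[[0,0,0],[0,0,0]],[[0,0,0],[0,0,0]],[[0,0,-0.04],[0,0,0]],[[0,0,-0.1],[0,0,0]],[[0,0,-0.12],[0,0,0]],[[0,0,0],[0,0,0]]]' 0.7
python3 - <<'E'
from tr import *
show(); rail(); plan(tray(-.072,0,.14),down(np.radians(176.4)),10)
E
```

```text
time_s: 35.8
ee_pos: [0.6662, -0.2076, 0.1518]
orientation: [3.139, -0.0, 1.512]
contact_force: [1.2, -1.2, -0.4]
gripper_width: 0.0654
gripper_force: 0.0
t 35.8 p [ 0.6662 -0.2076  0.1518] rpy [ 3.139 -0.     1.512] q [-0.339, 0.201, 1.497, 0.001, 1.442, -0.28] F [ 1.2 -1.2 -0.4] w 0.0654 0.0
scene rail 215 ((746.6869506835938, -209.61569213867188), (198.83290100097656, 12.356057167053223), 86.39163970947266)
near face tx by ty [[-0.0795, 0.0871], [-0.05, 0.0869], [-0.0197, 0.0864], [0.0206, 0.087], [0.05, 0.0868], [0.0803, 0.0871]]
board 731 ((10.233833312988281, 2.2652587890625), (109.54168701171875, 154.03164672851562), 0.3833887279033661)
stone 480 ((9.83102035522461, 2.6363296508789062), (46.32378387451172, 139.76321411132812), 0.29557424783706665)
10 rows of [0.0149, -0.0175, 0.0022] [0.0, -0.0001, -0.0998] mm 9.2 deg 9.0
```

```bash
python3 -m handwheel '[[[0.0149,-0.0175,0.0022],[0,0,-0.0998]],[[0.0149,-0.0175,0.0022],[0,0,-0.0998]],[[0.0149,-0.0175,0.0022],[0,0,-0.0998]],[[0.0149,-0.0175,0.0022],[0,0,-0.0998]],[[0.0149,-0.0175,0.0022],[0,0,-0.0998]],[[0.0149,-0.0175,0.0022],[0,0,-0.0998]],[[0.0149,-0.0175,0.0022],[0,0,-0.0998]],[[0.0149,-0.0175,0.0022],[0,0,-0.0998]],[[0.0149,-0.0175,0.0022],[0,0,-0.0998]],[[0.0149,-0.0175,0.0022],[0,0,-0.0998]],[[0,0,0],[0,0,0]]]' 1
python3 - <<'E'
from tr import *
show(); plan(tray(-.072,0,.034),down(np.radians(176.4)),4); rail()
E
```

```text
time_s: 37.22
ee_pos: [0.5813, -0.2023, 0.1366]
orientation: [3.139, -0.006, 3.078]
contact_force: [-0.2, 0.7, 0.3]
gripper_width: 0.0928
gripper_force: 0.0
t 37.23 p [ 0.5813 -0.2023  0.1366] rpy [ 3.139 -0.006  3.078] q [-0.377, 0.04, 1.697, 0.001, 1.411, -1.884] F [-0.2  0.7  0.3] w 0.0928 0.0
4 rows of [-0.0011, -0.0, 0.0641] [0.0005, -0.0009, -0.0001] mm 25.7 deg 0.1
scene rail 215 ((746.7864990234375, -209.39675903320312), (199.6454620361328, 12.229159355163574), 86.51265716552734)
near face tx by ty [[-0.0799, 0.0865], [-0.0503, 0.0869], [-0.0216, 0.0864], [0.0207, 0.0867], [0.0498, 0.0871], [0.0802, 0.0868]]
board 738 ((9.82107162475586, 2.09808349609375), (152.96327209472656, 110.2573471069336), 89.910400390625)
stone 472 ((9.7208890914917, 2.23291015625), (46.28586196899414, 143.2695770263672), 0.56678307056427)
```

```bash
python3 -m handwheel '[[[-0.004,0,0.09],[0,0,0]],[[0,0,0.1],[0,0,0]],[[0,0,0.05],[0,0,0]],[[0,0,0.016],[0,0,0]],[[0,0,0],[0,0,0]],[[-0.03,0,0],[0,0,0]],[[-0.02,0,0],[0,0,0]],[[-0.015,0,0],[0,0,0]],[[-0.015,0,0],[0,0,0]],[[0,0,0],[0,0,0]]]' 1
python3 - <<'E'
from tr import *
show(); rail()
E
```

```text
time_s: 38.52
ee_pos: [0.6154, -0.204, 0.0347]
orientation: [3.139, -0.004, 3.08]
contact_force: [1.1, 0.5, 0.5]
gripper_width: 0.0927
gripper_force: 0.0
t 38.52 p [ 0.6154 -0.204   0.0347] rpy [ 3.139 -0.004  3.08 ] q [-0.36, 0.193, 1.706, 0.001, 1.248, -1.869] F [1.1 0.5 0.5] w 0.0927 0.0
scene rail 213 ((746.5797119140625, -209.6891326904297), (197.7189178466797, 12.433428764343262), 86.48117065429688)
near face tx by ty [[-0.0805, 0.0867], [-0.0487, 0.0868], [-0.0211, 0.0868], [0.0184, 0.0868], [0.05, 0.087], [0.0812, 0.0869]]
board 716 ((18.850608825683594, 1.6539154052734375), (152.5533447265625, 123.1309585571289), 89.57867431640625)
stone 506 ((6.250164031982422, -0.17348480224609375), (94.3549575805664, 142.989990234375), 5.303177833557129)
```

```bash
python3 -m handwheel '[[[-0.01,0,0],[0,0,0]],[[-0.006,0,0],[0,0,0]],[[0,0,0],[0,0,0]]]'; python3 -m handwheel '[[[-0.003,0,0],[0,0,0]],[[-0.003,0,0],[0,0,0]],[[0,0,0],[0,0,0]]]'
```

```text
time_s: 38.95
ee_pos: [0.6216, -0.2044, 0.0348]
orientation: [3.139, -0.004, 3.079]
contact_force: [0.6, 0.7, 0.5]
gripper_width: 0.0932
gripper_force: 0.0
time_s: 39.33
ee_pos: [0.6221, -0.2044, 0.0347]
orientation: [3.139, -0.009, 3.079]
contact_force: [-17.8, 2.5, 9.3]
gripper_width: 0.093
gripper_force: 9.0
```

```bash
python3 -m handwheel '[[[0.01,0,0],[0,0,0]],[[0.03,0,0],[0,0,0]],[[0.01,0,-0.05],[0,0,0]],[[0,0,-0.15],[0,0,0]],[[0,0,-0.15],[0,0,0]],[[0.1,0,-0.1],[0,0,0]],[[0.1,0,0],[0,0,0]],[[0,0,0],[0,0,0]]]'
python3 - <<'E'
from tr import *
show(); s=rail()
save(s,"pics/s11.png")
for c in("scene","side"):
    s=bot.snapshot(c)
    for t in("stone_board","oil","tin","knife"): print(t,[np.round(x["point"],3).tolist() for x in bot.landmark_of(t,c)[:3]])
cv2.imwrite("pics/s12.png",cv2.resize(s["image"][150:350,230:450][:,:,::-1],(660,600)))
P,u,v=pts(s); a=np.radians(-3.5); d=P[:,:2]-[.6545,-.2065]
tx=d[:,0]*np.cos(a)+d[:,1]*np.sin(a); ty=-d[:,0]*np.sin(a)+d[:,1]*np.cos(a)
for y in (-.06,-.03,0,.03,.06):
    m=abs(ty-y)<.008; st=m&(abs(P[:,2]-.0255)<.004)&(tx<.07)&(tx>-.05); b=m&(abs(P[:,2]-.015)<.004)&(abs(tx)<.083)
    f=tx[b&(tx<.02)]; print("side",y,"stone tx",np.percentile(tx[st],[3,97]).round(4),"board front",np.percentile(f,3).round(4) if len(f) else "", "back",np.percentile(tx[b],98).round(4))
E
```

```text
time_s: 40.33
ee_pos: [0.5232, -0.1988, 0.2179]
orientation: [3.14, -0.001, 3.079]
contact_force: [0.5, 0.1, -0.1]
gripper_width: 0.093
gripper_force: 0.0
t 40.33 p [ 0.5232 -0.1988  0.2179] rpy [ 3.140e+00 -1.000e-03  3.079e+00] q [-0.409, -0.127, 1.725, 0.001, 1.545, -1.917] F [ 0.5  0.1 -0.1] w 0.093 0.0
scene rail 213 ((746.7274780273438, -209.78045654296875), (203.09873962402344, 12.45942497253418), 86.35345458984375)
near face tx by ty [[-0.0794, 0.0861], [-0.0486, 0.0867], [-0.0212, 0.0864], [0.0196, 0.0868], [0.0507, 0.0869], [0.0801, 0.0868]]
board 700 ((29.57076644897461, 1.3439102172851562), (154.1505584716797, 106.35612487792969), 89.88416290283203)
stone 494 ((31.32390594482422, 1.5960235595703125), (143.72645568847656, 46.19153594970703), 89.91363525390625)
stone_board [[0.404, 0.194, 0.002], [0.685, -0.209, 0.024], [0.209, 0.376, 0.0]]
oil [[0.777, -0.002, -0.002]]
tin [[0.453, -0.013, -0.0]]
knife [[0.494, 0.418, -0.002]]
stone_board [[0.403, 0.191, -0.006], [0.215, 0.371, -0.004], [0.688, -0.206, 0.024]]
oil [[0.778, 0.002, -0.002]]
tin [[0.454, -0.007, -0.001]]
knife [[0.488, 0.416, 0.001]]
side -0.06 stone tx [0.01   0.0535] board front -0.0223 back 0.0805
side -0.03 stone tx [0.0105 0.0536] board front -0.0214 back 0.0813
side 0 stone tx [0.01   0.0542] board front -0.0218 back 0.0809
side 0.03 stone tx [0.0103 0.0551] board front -0.0219 back 0.0823
side 0.06 stone tx [0.0351 0.0562] board front -0.0218 back 0.0819
```

View pics/s12.png

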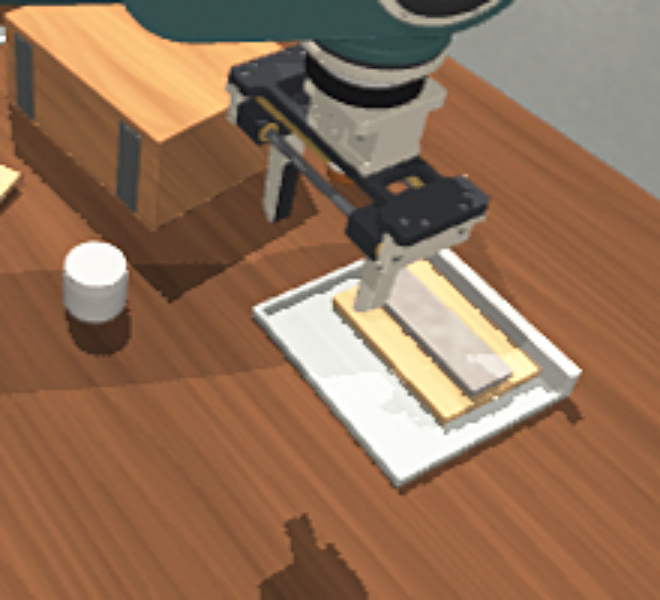

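The view shows the board in the tray, stone up, with its long side against the back rail (px 410–570, 250–385) and the gripper clear of it.

```bash
python3 -c "
from plant import bot
print(bot.sign_off())"
```

```text
the job is handed in; nothing more can be done
None
```

The stone board is in the tray, stone up and released, flush and square against the back rail to within about 1 mm; the bottle, tin and knife have not moved. **One slip:** after I slid it out, my finger tipped it off the block's front edge onto the bench, so I gripped it there where it leaned, turned it over in the air, laid it stone up on the block, let go, and then carried it by the stone to the tray.

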